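# Load the bench dryer, cover it and set its heat

### The arm

A 6-joint arm with a two-finger parallel gripper is mounted at the origin on the work surface. World frame = base frame: x ahead of the robot, y to its left, z up, the work surface at z = 0. Lengths are in mm, angles in rad, forces in N, time in s.
With the tool pointing down it reaches from about 350 to 975 mm from the base axis. Payload 4.9 kg.
Tool frame: the origin (TCP) lies at the very end of the fingers, on their centre line; the grasp point (between the pads) lies 19 mm behind it (ctrl.grasp_offset is the distance from the TCP to the grasp point, in mm); z points along the fingers, x is the direction in which the jaws open and shut, and the axes are right-handed (so a half turn about z gives the same grasp; the last joint's range is limited). The gripper opens to 85 mm and grips with 20 to 120 N. Pads are 22 mm wide; open, the fingers measure 114 mm over their backs; the gripper's body (76 mm by 85 mm) begins 54 mm behind the grasp point. The pads swing forward as they close: fully open they stand 13 mm farther back than shut.
Start: joints at [1.014, 0.053, 1.613, -0, 1.476, -0.119], TCP at [264.955, 566.039, 231.304] pointing down, gripper open.
Joint ranges: [-3.01, 3.01], [-1.01, 2.22], [0.06, 2.58], [-1.02, 4.17], [0.09, 2.62], [-3.14, 3.14]. Speed limits (rad/s): [2.57, 2.57, 3.14, 3.14, 3.14, 3.14].

### API

Orientations are given as a rotation vector (axis times angle).
In Python, from workcell import ctrl, eyes gives the robot as it stands.
- The arm moves only by the tool apply_moves, never from a script. Its argument "steps" is a list of rows, each a list of 6 numbers: the shift along the tool's x, y, z in m, then the turn, a rotation vector about the tool's x, y, z in rad. In form: [[dx, dy, dz, rx, ry, rz], ...]. A call has 1 to 5 rows; each row shifts and turns the commanded pose from where the row before left it, along the tool's axes as they then stand; what a row does not reach is not made up. A row lasts 1/12 s, in which the tool goes at most 41.7 mm and 7.16 degrees, less where a joint would pass 70% of its speed; a pose out of reach is approached as far as the arm can. A call is refused whole if a number of a shift passes 0.0417 or a number of a turn 0.125, either way. A call with a gripper value outside its range is refused whole. "jaw" is the opening, from 0 (shut) to 1 (fully open), set as the call begins (left out, the last holds). The fingers move at their own pace and stop on an object; "squeeze" is the grip in N (left out, the last holds). Time passes only in rows, so rows that do not move let the fingers close. It gives the time, the measured TCP pose, the force and the opening at its end, in the units of the state.
- ctrl.read_state(): the state, without advancing time (a new reading comes with each control period).
- eyes.grab_frame(name): name is "scene" or "side" or "wrist"; returns a dict with "color" (384x512x3 uint8, blue, green, red), "z_map" (384x512 float32, mm along the optical axis (not along the pixel's ray), 0 where there is no reading), "K" (3x3 intrinsics, pixels), "k1" (the pictures are not rectified: a ray, as slopes to the right and down, at radius r is drawn at 1 + k1 r^2 times it, then the intrinsics apply), "R" (3x3) and "t" (3): a world point X has camera coordinates R X + t; the wrist camera has in their place "hand_eye" (4x4, takes a point from camera to tool coordinates, whose origin is the TCP and whose axes are the tool frame's). Camera axes: x right, y down, z forward; pixel columns grow to the right and rows downward; lengths in mm; the calibration is good to about 2 mm. A picture is of the moment at which its call begins: read the wrist's pose just before it.
- ctrl.sign_off(): hands the job in, once; it reports no verdict.
The state is a dict: "clock": time; "qpos": joint angles; "qvel": joint speeds; "joint_torque": joint torques, N m; "tcp_pos": TCP position; "orientation": TCP orientation; "ft_force": force on the tool from outside, world axes, zero at the start; "wrist_torque": the same for the moment, N m; "grip_width": finger opening in mm.
Only numpy, scipy, OpenCV 4.12 (cv2) and the standard library are available. Lean on these libraries where they do the work, as an engineer would, in place of code of your own. Each camera call takes 0.05 s, during which the arm holds its last target.

### The job

Load the carrier of chip trays (the one with the yellow knob) into the open bench dryer: keep it level, lower it gently, without pressing, onto whatever is already inside, and let go only once it is resting, since even a fall of a centimetre throws the chips out of their pockets. Put the aluminium lid squarely on the chamber and turn the sunken heat dial so that its white pointer stands at the orange mark. Leave the other things on the bench where they are.

Things in the scene. Friction and masses are not known exactly. Their poses are not given: they have to be found in the camera images.
- carrier: Loose carrier, 0.19 to 0.36 kg: five black die trays between two aluminium plates, 58 x 58 mm in plan and 42 mm tall, with an upright yellow thumb knob (18 mm diameter, 32 mm tall) on the middle of its top plate, so 74 mm tall in all. Grip it by the knob. Origin: centre of its underside; z up.
- lid: Loose round aluminium lid, 0.24 to 0.39 kg, skirt down on the bench: 168 mm diameter, flat top 5 mm thick on a skirt 12 mm deep (inside diameter 162 mm). A black knob, 28 mm diameter, in its middle, its top 53 mm above the skirt's lower edge (36 mm tall; its lowest 9 mm tapers to a 20 mm neck). Origin: centre of the skirt's lower edge; z up. Seated, its origin is 12 mm below chamber_rim.
- dryer: Fixed bench dryer: white casing with an open round steel chamber in its deck, 120 mm above the bench. Origin: on the bench under the chamber's axis; x points from its front panel to its back, y to its left, z up. The casing reaches 110 mm to front and back, 105 mm to the right and 225 mm to the left. At y = 165 mm lies the sunken dial.
- chamber_rim (a point): Centre of the chamber's mouth at rim height, 136 mm above the bench. The rim is a collar, 152 mm outside and 140 mm inside diameter, 16 mm above the deck; the lid's skirt goes round it with 5 mm to spare. Floor 120 mm below the rim. Inside, a flat, level, perforated rack plate stands on an earlier batch, 10 to 42 mm above the floor: not known beforehand. Its spring feet give about 1 mm per 4 N.
- dial_grip (a point): Point on the dial's vertical axis, 7 mm under the top of its bar; turns with the dial, x along the bar towards the white pointer end. Bar 50 mm long, 12 mm wide, 22 mm tall on a flat 60 mm disc; its top is 118.5 mm above the bench, 1.5 mm below the deck. It stands in the middle of a round recess, 89 mm diameter, 28 mm deep: a fully open gripper does not fit in.
- dial (a joint): Angle of the dial (rad), growing clockwise seen from above, range 0 to 4.71. At 0 the pointer is at the green mark (front left of the dial); at 2.356 it is at the orange mark, straight towards the dryer's back (+x of the dryer). Other marks are white, every 0.785 rad. Stiff enough to stay where it is left (about 0.08 N m).
- tin: Bystander: round aluminium tin with closed lid, 65 mm diameter, 36 mm tall. Origin: centre of underside.
- tape_roll: Bystander: roll of amber tape lying flat, 66 mm diameter, 20 mm tall. Origin: centre of underside.
- pen: Bystander: white marker pen lying on the bench, 135 mm long, 13 mm thick. Origin: under its middle, x along it.
- tweezers: Bystander: steel tweezers lying on the bench, about 115 mm long, 5 mm high. Origin: under the middle, x towards the tips.
- board: Bystander: small green circuit board lying flat, 60 x 42 mm, 11 mm tall with its parts. Origin: centre of underside.
- flux_bottle: Bystander: amber bottle with a blue cap, 42 mm diameter, 95 mm tall. Origin: centre of underside.
Mind the look-alikes: they are no part of the job. Of the things like the lid, leave any that is turquoise; of the rest the larger one is meant.

How it is judged:
By the outcome, as a careful person would: the job done as asked, in the order asked, and still so for the second after the job is handed in, with the robot touching nothing.
It also fails if it takes over 64 s, if anything falls off the work surface, if the arm or the gripper's body presses on something with over 40 N, if the wrist force passes 120 N, or if a joint passes its speed limit or range.

## Working session

There is one attempt and no reset: what is moved stays moved. The work goes in short steps, Python scripts to look and compute and a tool call to move; the robot and the scene stay as the last step left them, time stands still between calls to the robot, and variables do not carry over. Pictures are saved under pics/ and viewed, and the job is handed in when it is done.

Besides the shell and the picture viewer there is one more tool, called after "Call:" in YAML: its name, and indented under it one key for each argument. apply_moves: Moves the arm, as the interface text tells. Its arguments: {"type":"object","properties":{"steps":{"type":"array","items":{"type":"array","items":{"type":"number"}}},"jaw":{"type":"number"},"squeeze":{"type":"number"}},"required":["steps"]}

```bash
ls; mkdir -p pics; cat > h.py <<'E'
import numpy as np, cv2
from workcell import ctrl, eyes
from scipy.spatial.transform import Rotation as Rn
def grab(n):
    s=ctrl.read_state(); f=eyes.grab_frame(n)
    f={k:(np.array(v) if not isinstance(v,float) else v) for k,v in f.items()}
    f['s']=s; return f
def cam2world(f):
    if 'hand_eye' in f:
        T=np.eye(4); T[:3,:3]=Rn.from_rotvec(f['s']['orientation']).as_matrix(); T[:3,3]=f['s']['tcp_pos']
        return T@f['hand_eye']
    T=np.eye(4); T[:3,:3]=f['R'].T; T[:3,3]=-f['R'].T@f['t']; return T
def points(f):
    h,w=f['z_map'].shape
    uv=np.stack(np.meshgrid(np.arange(w),np.arange(h)),-1).reshape(-1,2).astype(float)
    n=cv2.undistortPoints(uv[:,None],f['K'].astype(float),np.array([float(f['k1']),0,0,0,0])).reshape(-1,2)
    z=f['z_map'].reshape(-1)
    P=np.c_[n*z[:,None],z]; T=cam2world(f)
    W=P@T[:3,:3].T+T[:3,3]; W[z==0]=np.nan
    return W.reshape(h,w,3)
E
python3 - <<'E'
from h import *
for n in ['scene','side','wrist']:
    f=grab(n); cv2.imwrite(f'pics/{n}0.png',f['color'] if n=='wrist' else cv2.resize(f['color'],(800,600),interpolation=cv2.INTER_CUBIC)); np.save(f'pics/{n}0.npy',f,allow_pickle=True)
    T=cam2world(f);print(n,T.round(2).tolist(),f['k1'],f['K'].tolist())
print(f['s'])
E
```

```text
pics
scene [[-0.01, 0.73, -0.69, 1557.19], [1.0, 0.01, -0.01, -50.49], [-0.0, -0.69, -0.73, 1203.77], [0.0, 0.0, 0.0, 1.0]] -0.03327712423160352 [[451.6863014925153, 0.0, 254.11207419942383], [0.0, 451.6863014925153, 191.58785836300777], [0.0, 0.0, 1.0]]
side [[0.99, -0.07, 0.1, 401.26], [-0.13, -0.56, 0.82, -866.78], [0.0, -0.82, -0.57, 678.22], [0.0, 0.0, 0.0, 1.0]] -0.09550626524035988 [[378.63864158003264, 0.0, 246.14507691416182], [0.0, 378.63864158003264, 193.83304761512883], [0.0, 0.0, 1.0]]
wrist [[0.42, 0.87, 0.27, 196.33], [0.91, -0.41, -0.13, 596.81], [-0.0, 0.29, -0.96, 372.59], [0.0, 0.0, 0.0, 1.0]] -0.036774703793230216 [[275.42531433033406, 0.0, 254.14447958033568], [0.0, 275.42531433033406, 196.23141356470927], [0.0, 0.0, 1.0]]
{'clock': 0.1, 'qpos': array([ 1.01400620e+00,  5.33111295e-02,  1.61417235e+00,  2.44455365e-05,
        1.47601719e+00, -1.18993641e-01]), 'qvel': array([ 1.37205936e-03, -1.86302190e-04, -2.22798821e-03,  1.63865585e-05,
       -1.56406718e-03,  6.38542320e-04]), 'joint_torque': array([ 1.67786739e-04, -3.94903135e+01, -3.71363461e+01, -1.39965464e-04,
        3.94084389e-03, -2.18714229e-05]), 'tcp_pos': array([264.64967383, 565.56878077, 230.16403689]), 'orientation': array([ 2.65015023,  1.68560127, -0.00271782]), 'ft_force': array([0.66514203, 0.08648882, 0.49082975]), 'wrist_torque': array([-0.01318612, -0.00442895, -0.00429677]), 'grip_width': 85.32836815997567}
```

View pics/scene0.png

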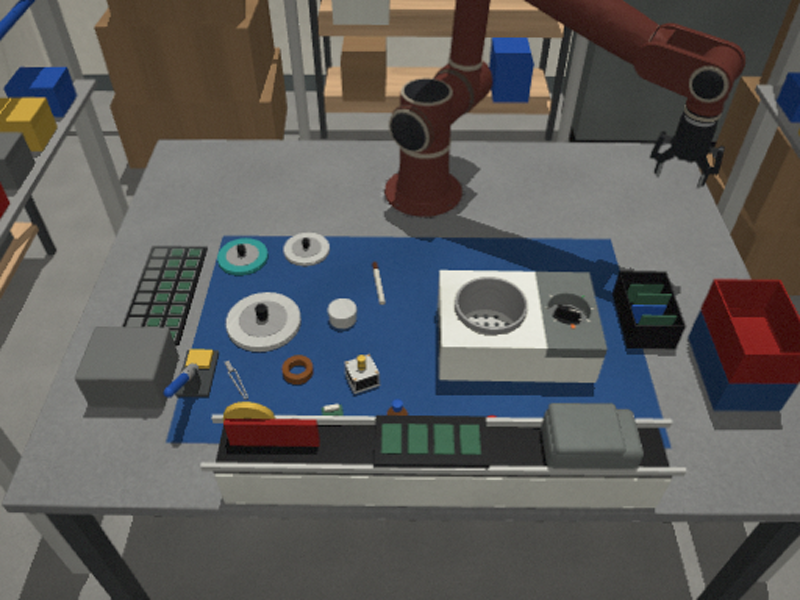

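View pics/side0.png

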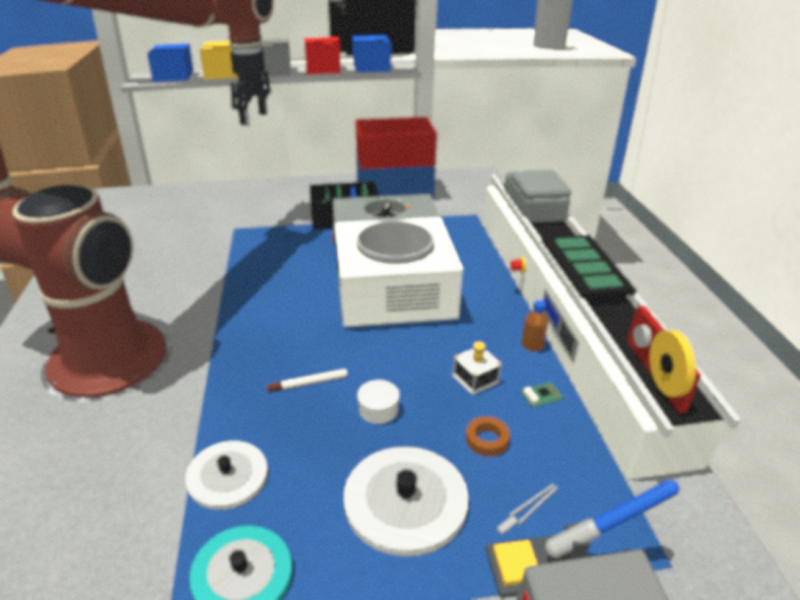

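View pics/wrist0.png

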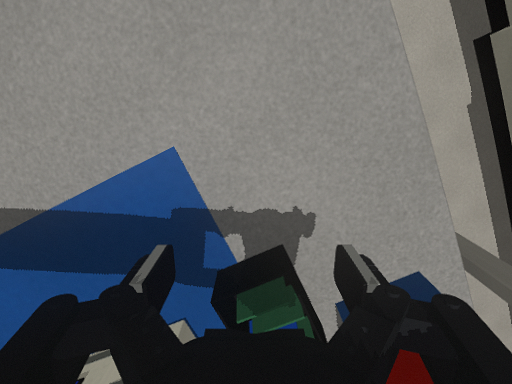

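```bash
python3 - <<'E'
from h import *
f=np.load('pics/scene0.npy',allow_pickle=True).item(); g=np.load('pics/side0.npy',allow_pickle=True).item()
W=points(f);V=points(g)
np.save('pics/W.npy',W);np.save('pics/V.npy',V)
c=f['color']
a=cv2.resize(c[145:265,130:260],None,fx=3.05,fy=3.05*1,interpolation=cv2.INTER_CUBIC)
b=cv2.resize(c[160:260,270:395],None,fx=3.05,fy=3.05,interpolation=cv2.INTER_CUBIC)
h=max(a.shape[0],b.shape[0]); pad=lambda i:cv2.copyMakeBorder(i,0,h-i.shape[0],0,0,0)
cv2.imwrite('pics/crop1.png',np.hstack([pad(a),pad(b)]))
for nm,X in (('scene',W),('side',V)):
    z=X[...,2]; x=X[...,0]; y=X[...,1]
    print(nm)
    # bench
    m=(np.abs(z)<8)&(x>350)&(x<750)&(y>-450)&(y<400); print('bench z',np.nanmedian(z[m]), m.sum())
    m=(z>12)&(z<200)&(x>330)&(x<830)&(y>-500)&(y<450)
    n,l,st,ce=cv2.connectedComponentsWithStats(m.astype(np.uint8))
    for i in range(1,n):
        if st[i,4]>25:
            q=X[l==i]; print(st[i].tolist(),q.min(0).round(),q.max(0).round(),np.median(q,0).round())
E
```

```text
scene
bench z -0.1727396499649103 11602
[281, 173, 107, 72, 7131] [432.  26.  12.] [664. 357. 141.] [602. 191. 115.]
[392, 173, 16, 48, 323] [383. 441.  12.] [559. 450.  79.] [480. 445.  47.]
[145, 187, 48, 37, 1274] [ 406. -451.   12.] [ 577. -284.   59.] [ 500. -365.   17.]
[210, 191, 19, 17, 261] [ 442. -220.   12.] [ 509. -156.   43.] [ 483. -187.   34.]
[104, 224, 35, 31, 453] [ 587. -499.   12.] [ 790. -454.  138.] [ 687. -481.   34.]
[181, 227, 20, 17, 204] [ 597. -306.   12.] [ 665. -241.   25.] [ 635. -274.   18.]
[221, 226, 22, 25, 336] [ 612. -172.   12.] [ 688. -101.   78.] [ 657. -133.   41.]
[248, 255, 14, 12, 99] [759. -79.  56.] [830. -39. 132.] [780. -60.  83.]
[187, 266, 54, 2, 92] [ 810. -251.  102.] [ 830. -100.  129.] [ 827. -165.  123.]
[312, 266, 26, 4, 51] [784. 105.  68.] [830. 181. 128.] [826. 142. 122.]
side
bench z -0.2911186373623309 20476
[309, 112, 119, 192, 5878] [ 755. -401.   12.] [830. 439. 128.] [ 812. -143.   81.]
[199, 125, 97, 83, 6044] [388.  21.  12.] [660. 450. 138.] [543.  68. 110.]
[291, 219, 30, 30, 538] [ 615. -175.   12.] [ 686. -108.   75.] [ 645. -147.   40.]
[229, 243, 27, 25, 527] [ 446. -223.   12.] [ 509. -159.   39.] [ 477. -200.   35.]
[298, 267, 29, 22, 364] [ 599. -309.   12.] [ 665. -245.   23.] [ 631. -279.   18.]
[220, 286, 80, 67, 4071] [ 410. -455.   12.] [ 576. -286.   55.] [ 491. -380.   16.]
[347, 307, 88, 49, 984] [ 645. -500.   12.] [ 789. -472.  140.] [ 718. -494.   89.]
[316, 345, 28, 21, 398] [ 589. -500.   12.] [ 638. -458.   24.] [ 610. -482.   21.]
```

View pics/crop1.png

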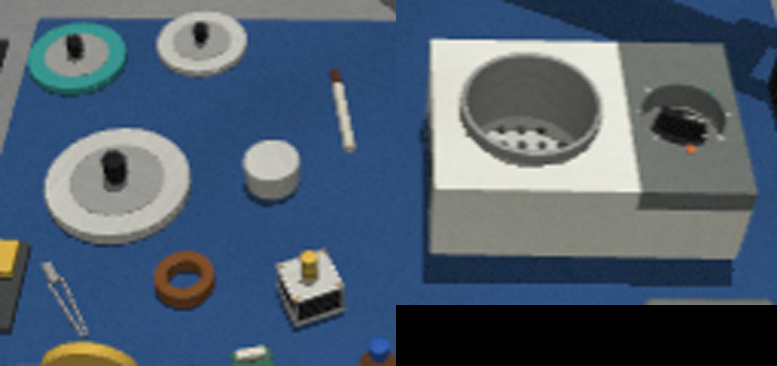

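```bash
python3 - <<'E'
from h import *
from scipy.optimize import least_squares
for nm,fn in (('scene','W'),('side','V')):
    X=np.load(f'pics/{fn}.npy'); c=np.load(f'pics/{nm}0.npy',allow_pickle=True).item()['color'].astype(int)
    z=X[...,2]; x=X[...,0]; y=X[...,1]
    print(nm)
    # carrier top plate & knob
    near=(np.abs(x-650)<50)&(np.abs(y+140)<50)
    k=near&(z>52)&(z<80); q=X[k]; print('knob',k.sum(),q.mean(0).round(1),q.min(0).round(1),q.max(0).round(1))
    t=near&(z>37)&(z<46); q=X[t]; r=cv2.minAreaRect(q[:,:2].astype(np.float32)); print('top',t.sum(),r,np.median(q[:,2]))
    near=(np.abs(x-492)<30)&(np.abs(y+370)<30)
    k=near&(z>46)&(z<62); q=X[k]; print('lidknob',k.sum(),q.mean(0).round(1),q.min(0).round(1),q.max(0).round(1))
    t=(np.hypot(x-492,y+370)<95)&(z>8)&(z<24);q=X[t][:,:2].astype(np.float32); hull=cv2.convexHull(q)
    print('lid',cv2.minEnclosingCircle(q), cv2.fitEllipse(hull),np.median(z[t]))
    # dryer deck
    t=(z>114)&(z<126)&(x>400)&(x<680)&(y>0)&(y<380); q=X[t]; r=cv2.minAreaRect(q[:,:2].astype(np.float32)); print('deck',t.sum(),r,np.median(q[:,2]))
    t=(z>131)&(z<142)&(x>400)&(x<680)&(y>0)&(y<380); q=X[t][:,:2]
    print('rim',t.sum(),np.median(z[t]),cv2.minEnclosingCircle(q.astype(np.float32)))
    s=least_squares(lambda p:np.hypot(q[:,0]-p[0],q[:,1]-p[1])-73,[545,130],loss='soft_l1');print(s.x)
    d=np.hypot(x-s.x[0],y-s.x[1]); t=(d<60)&(z>10)&(z<80)
    print('rack',t.sum(),np.percentile(z[t],[5,25,50,75,95]).round(1))
E
```

```text
scene
knob 41 [ 651.6 -135.2   66.7] [ 637.5 -142.7   52. ] [ 658.3 -126.1   77.6]
top 189 ((648.5933227539062, -135.89785766601562), (59.70323181152344, 56.0472526550293), 23.327604293823242) 41.513296813858915
lidknob 44 [ 493.6 -367.8   51.6] [ 476.7 -381.3   46.5] [ 507.8 -355.4   58.7]
lid ((490.67333984375, -367.1932067871094), 87.80854797363281) ((491.3697204589844, -367.81072998046875), (166.7899627685547, 174.0049285888672), 106.51453399658203) 16.25862398961317
deck 3412 ((547.4296875, 192.93609619140625), (329.2677917480469, 230.0315704345703), 89.56947326660156) 119.18077357811683
rim 239 134.40246256693172 ((546.7149047851562, 133.55404663085938), 78.45930480957031)
[547.32319437 133.22252163]
rack 182 [35.2 38.3 40.  42.  44.6]
side
knob 67 [ 647.6 -141.    66. ] [ 639.3 -147.3   52.1] [ 656.7 -131.2   75.2]
top 248 ((649.385986328125, -138.07437133789062), (58.084327697753906, 55.58949661254883), 24.47191047668457) 41.11663192430029
lidknob 120 [ 492.7 -372.1   51.5] [ 480.8 -384.5   46.4] [ 504.5 -358.7   54.9]
lid ((493.4216003417969, -369.9107360839844), 85.21064758
[... 358 characters left out ...]
29.93191058]Traceback (most recent call last):
  File "<stdin>", line 21, in <module>
    return _quantile_unchecked(
        a, q, axis, out, overwrite_input, method, keepdims, weights)
    return _ureduce(a,
                    func=_quantile_ureduce_func,
    ...<5 lines>...
                    overwrite_input=overwrite_input,
                    method=method)
    r = func(a, **kwargs)
    result = _quantile(arr,
                       quantiles=q,
    ...<2 lines>...
                       out=out,
                       weights=wgt)
    slices_having_nans = np.isnan(arr[-1, ...])
                                  ~~~^^^^^^^^^
IndexError: index -1 is out of bounds for axis 0 with size 0
```

The lid candidates in the crop are turquoise (77,57), small white (201,42) and large white (117,180). The large one is meant: it measures about 168 mm across and isn't turquoise. The carrier is the block with the yellow knob at (309,285). The rack shows through the chamber mouth at about z = 40 mm. I'll turn the tool to yaw 0 first.

Call:
apply_moves:
  steps:
    - [0,0,0,0,0,0.125]
    - [0,0,0,0,0,0.125]
    - [0,0,0,0,0,0.125]
    - [0,0,0,0,0,0.125]
    - [0,0,0,0,0,0.125]
  jaw: 0.5

```text
clock: 0.57
tcp_pos: [264.8, 565.8, 230.7]
orientation: [3.043, 0.78, -0.001]
ft_force: [0.3, -1.2, 0.5]
grip_width: 42.7
```

Call:
apply_moves:
  steps:
    - [0,0,0,0,0,0.125]
    - [0,0,0,0,0,0.125]
    - [0,0,0,0,0,0.125]
    - [0,0,0,0,0,0.125]
    - [0,0,0,0,0,0.008]

```text
clock: 0.98
tcp_pos: [264.8, 565.8, 230.8]
orientation: [3.141, -0.004, -0.001]
ft_force: [0.3, -0.5, -0.1]
grip_width: 42.8
```

Call:
apply_moves:
  steps:
    - [0.0236,0.0313,-0.0025,0,0,0]
    - [0.0236,0.0313,-0.0025,0,0,0]
    - [0.0236,0.0313,-0.0025,0,0,0]
    - [0.0236,0.0313,-0.0025,0,0,0]
    - [0.0236,0.0313,-0.0025,0,0,0]

```text
clock: 1.4
tcp_pos: [383.5, 408.0, 243.7]
orientation: [3.141, 0.006, -0.0]
ft_force: [0.9, 0.8, -1.0]
grip_width: 43.0
```

Call:
apply_moves:
  steps:
    - [0.0236,0.0313,-0.0025,0,0,0]
    - [0.0236,0.0313,-0.0025,0,0,0]
    - [0.0236,0.0313,-0.0025,0,0,0]
    - [0.0236,0.0313,-0.0025,0,0,0]
    - [0.0236,0.0313,-0.0025,0,0,0]

```text
clock: 1.82
tcp_pos: [501.7, 251.3, 256.4]
orientation: [-3.142, -0.005, -0.0]
ft_force: [0.8, -0.0, 0.0]
grip_width: 42.7
```

Call:
apply_moves:
  steps:
    - [0.0236,0.0313,-0.0025,0,0,0]
    - [0.0236,0.0313,-0.0025,0,0,0]
    - [0,0,0,0,0,0]
    - [0,0,0,0,0,0]

```text
clock: 2.15
tcp_pos: [549.0, 188.8, 261.1]
orientation: [-3.141, 0.002, 0.001]
ft_force: [-0.2, -0.1, -0.2]
grip_width: 42.8
```

```bash
python3 - <<'E'
from h import *
f=grab('wrist'); cv2.imwrite('pics/w1.png',cv2.resize(f['color'],(800,600),interpolation=cv2.INTER_CUBIC)); np.save('pics/w1.npy',f,allow_pickle=True)
print(f['s']['tcp_pos'],f['s']['orientation'],f['s']['qvel'].max())
E
```

```text
[548.96924552 188.803133   261.09062723] [-3.14145303e+00  1.91603605e-03  8.82480127e-04] 0.05042364259025128
```

View pics/w1.png

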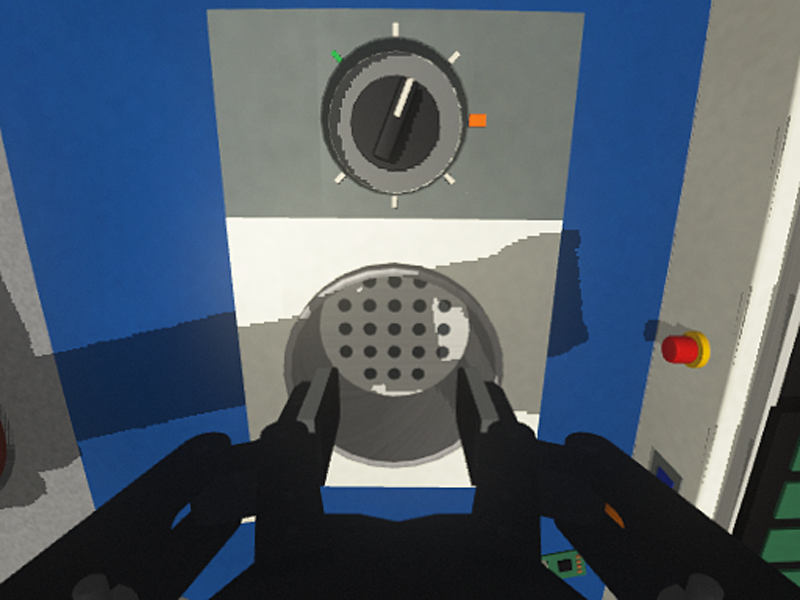

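The wrist view shows the dial at (395,122), its pointer towards (405,85), the orange mark at (478,120) and the chamber with its rack at (395,340). Next I'll measure these.

```bash
python3 - <<'E'
from h import *
from scipy.optimize import least_squares
f=np.load('pics/w1.npy',allow_pickle=True).item()
X=points(f); z=X[...,2]; x=X[...,0]; y=X[...,1]
R=(y>20)&(y<370)&(x>430)&(x<670)
t=R&(z>114)&(z<126)&(y>240); print('deck z',np.median(z[t]))
q=X[t][:,:2];
# deck side edges: yaw
for nm,sel in (('x+',1),('x-',0)):
    pts=[]
    for yy in np.arange(245,350,6):
        m=t&(np.abs(y-yy)<3)
        if m.sum()>3: pts.append((yy,x[m].max() if sel else x[m].min()))
    p=np.array(pts);p=p[np.abs(p[:,1]-np.median(p[:,1]))<5]; print(nm,np.polyfit(p[:,0],p[:,1],1), np.median(p[:,1]))
m=t&(np.abs(x-548)<60); print('y max',y[m].max())
# rim
t=R&(z>131)&(z<141)&(y<230); q=X[t][:,:2]; r=np.hypot(q[:,0]-548,q[:,1]-131); 
s=least_squares(lambda p:np.hypot(q[:,0]-p[0],q[:,1]-p[1])-73,[548,131],loss='soft_l1');print('rim',t.sum(),np.median(z[t]),s.x,r.min(),r.max())
# rack
t=(np.hypot(x-548,y-131)<62)&(z<70)&(z>15)&(y>110); print('rack',np.percentile(z[t],[5,25,50,75,95]).round(1))
# dial
d=np.hypot(x-548,y-296); t=(d<60)&(z<104)&(z>85); 
q=X[t][:,:2]; print('recess',cv2.minEnclosingCircle(q.astype(np.float32)),np.percentile(z[t],[5,50,95]).round(1))
t=(d<30)&(z>108)&(z<122); q=X[t][:,:2]; print('bar',t.sum(),cv2.minAreaRect(q.astype(np.float32)),np.percentile(z[t],[10,50,90]),q.mean(0))
u,sv,v=np.linalg.svd(q-q.mean(0),full_matrices=False); print('bar dir deg',np.degrees(np.arctan2(v[0,1],v[0,0])))
# white pointer
c=f['color'].astype(int); w=(d<30)&(c.min(-1)>140)&(z>105); q=X[w]; print('white',w.sum(),q.mean(0)); 
o=(np.hypot(x-600,y-296)<25)&(c[...,2]>180)&(c[...,0]<90); print('orange',X[o].mean(0))
g=(np.hypot(x-510,y-330)<30)&(c[...,1]>c[...,2]+60); print('green',X[g].mean(0))
E
```

```text
deck z 119.78988770080937
x+ [1.09365898e-02 6.53891273e+02] 657.1732901700072
x- [5.58857570e-03 4.35351984e+02] 437.05965965388464
y max 356.8947634271548
rim 1932 135.43339693151427 [545.56260534 131.98054611] 66.17321865974341 78.0009483287531
rack [39.5 40.2 40.7 41.2 42. ]
recess ((546.8719482421875, 296.10198974609375), 45.349422454833984) [91.4 93.3 98.2]
bar 697 ((547.421630859375, 296.1991271972656), (50.05503463745117, 12.309247970581055), 67.25183868408203) [116.8940936  118.23525984 119.31928352] [547.64817304 296.452349  ]
bar dir deg -112.53603802408706
white 98 [552.2633964  308.83870002 118.91147987]
orange [597.3619293  295.54627601 120.8791052 ]
green [512.74464594 330.90476394 120.97840835]
```

Call:
apply_moves:
  steps:
    - [0.0111,0.0362,0.0068,0,0,0]
    - [0.0111,0.0362,0.0068,0,0,0]
    - [0.0111,0.0362,0.0068,0,0,0]
    - [0.0111,0.0362,0.0068,0,0,0]
    - [0.0111,0.0362,0.0068,0,0,0]

```text
clock: 2.62
tcp_pos: [603.4, 9.8, 226.9]
orientation: [-3.141, -0.007, 0.0]
ft_force: [0.3, 1.5, -0.5]
grip_width: 42.7
```

Call:
apply_moves:
  steps:
    - [0.0111,0.0362,0.0068,0,0,0]
    - [0.0111,0.0362,0.0068,0,0,0]
    - [0.0111,0.0362,0.0068,0,0,0]
    - [0.0111,0.0362,0.0068,0,0,0]
    - [0,0,0,0,0,0]

```text
clock: 3.03
tcp_pos: [648.0, -139.1, 197.7]
orientation: [3.14, -0.003, -0.004]
ft_force: [0.2, 0.2, -0.4]
grip_width: 42.6
```

```bash
python3 - <<'E'
from h import *
f=grab('wrist'); cv2.imwrite('pics/w2.png',cv2.resize(f['color'],(800,600),interpolation=cv2.INTER_CUBIC)); np.save('pics/w2.npy',f,allow_pickle=True)
s=f['s'];print(s['tcp_pos'],s['orientation'],s['ft_force'])
X=points(f); z=X[...,2]; x=X[...,0]; y=X[...,1]; c=f['color'].astype(int)
n=np.hypot(x-649,y+137)<60
ye=n&(z>45)&(z<80)&(c[...,2]>c[...,0]+60); q=X[ye]; print('knob all',ye.sum(),q.mean(0),q.min(0),q.max(0))
t=ye&(z>71); q=X[t]; print('knob top',t.sum(),np.median(q[:,2]),cv2.minEnclosingCircle(q[:,:2].astype(np.float32)))
t=n&(z>38)&(z<45); q=X[t]; print('plate',t.sum(),np.median(q[:,2]),cv2.minAreaRect(q[:,:2].astype(np.float32)))
E
```

```text
[ 648.01713634 -139.09320831  197.67590712] [ 3.14025609e+00 -2.88566993e-03 -4.05428338e-03] [ 0.18660732  0.19684325 -0.38424989]
knob all 287 [ 648.25882106 -136.08970686   70.88220983] [ 640.0538678  -148.43486763   45.18533026] [ 679.35997135 -105.21441153   75.38075507]
knob top 231 73.74486214265471 ((648.3379516601562, -137.85531616210938), 8.703511238098145)
plate 2132 41.865326281622515 ((648.277099609375, -138.0054931640625), (57.0051155090332, 56.75784683227539), 23.67266082763672)
```

View pics/w2.png

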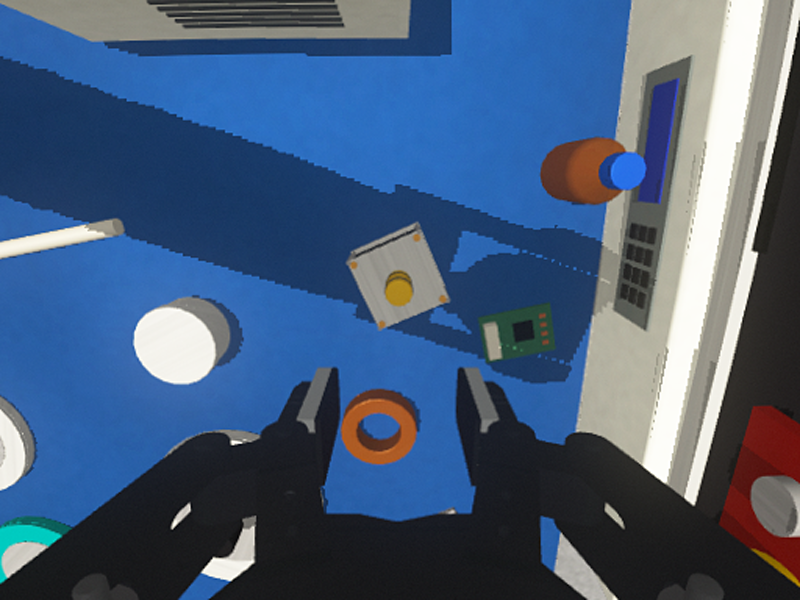

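The carrier's knob is between the pads at (399,288). The knob sits at (648.3, -137.9), 1 mm off the TCP, with its top at z 74. I'll descend with the jaws half open.

Call:
apply_moves:
  steps:
    - [0.0003,-0.0012,0.035,0,0,0]
    - [0,0,0.035,0,0,0]
    - [0,0,0.035,0,0,0]
    - [0,0,0.03,0,0,0]
    - [0,0,0.012,0,0,0]
  jaw: 0.45
  squeeze: 35

```text
clock: 3.5
tcp_pos: [644.8, -130.3, 47.6]
orientation: [-3.138, -0.006, 0.013]
ft_force: [-1.0, 0.4, -0.1]
grip_width: 38.3
```

```bash
python3 - <<'E'
from h import *
f=grab('wrist'); cv2.imwrite('pics/w3.png',cv2.resize(f['color'],(800,600),interpolation=cv2.INTER_CUBIC)); 
s=f['s'];print(s['tcp_pos'],s['orientation'],s['ft_force'])
E
```

```text
[ 644.83679891 -130.34147734   47.64518844] [-3.1383533  -0.0058306   0.01282434] [-1.02724248  0.39813273 -0.07555639]
```

View pics/w3.png

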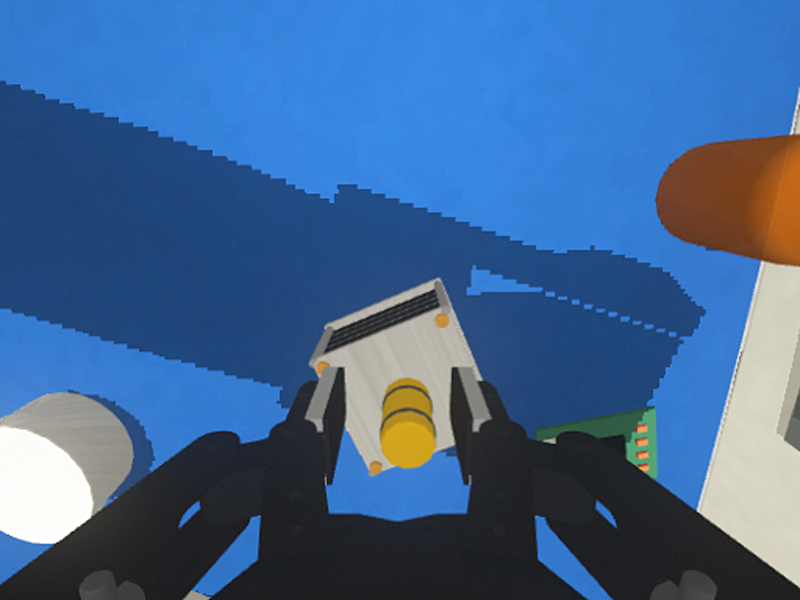

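Call:
apply_moves:
  steps:
    - [0,0,0,0,0,0]
    - [0,0,0,0,0,0]

```text
clock: 3.72
tcp_pos: [649.8, -133.5, 55.5]
orientation: [3.141, 0.003, 0.005]
ft_force: [0.2, -1.2, 0.3]
grip_width: 38.3
```

```bash
python3 - <<'E'
from h import *
f=grab('wrist'); s=f['s'];print(s['tcp_pos'],s['orientation'],s['ft_force'])
X=points(f); z=X[...,2]; x=X[...,0]; y=X[...,1]; c=f['color'].astype(int)
n=np.hypot(x-649,y+137)<60
t=n&(z>71)&(z<78)&(c[...,2]>c[...,0]+60); q=X[t]; print('knob top',t.sum(),np.median(q[:,2]),cv2.minEnclosingCircle(q[:,:2].astype(np.float32)))
E
```

```text
[ 649.84702638 -133.46999047   55.50221273] [3.14072824e+00 2.60075309e-03 4.94242019e-03] [ 0.18290596 -1.2385165   0.30863209]
knob top 797 73.67751571095559 ((647.9010009765625, -137.236572265625), 8.890196800231934)
```

Call:
apply_moves:
  steps:
    - [-0.0017,0.004,0,0,0,0]
    - [0,0,0.003,0,0,0]
    - [0,0,0.0025,0,0,0]
    - [0,0,0,0,0,0]

```text
clock: 4.1
tcp_pos: [646.5, -138.4, 47.6]
orientation: [-3.142, 0.001, -0.0]
ft_force: [-0.8, 0.1, 0.3]
grip_width: 38.7
```

Call:
apply_moves:
  steps:
    - [0.0012,-0.0006,-0.001,0,0,0]
    - [0,0,0,0,0,0]

```text
clock: 4.27
tcp_pos: [648.1, -137.6, 48.8]
orientation: [3.142, -0.0, 0.0]
ft_force: [-0.0, -0.6, 1.2]
grip_width: 38.5
```

Call:
apply_moves:
  steps:
    - [0,0,0,0,0,0]
    - [0,0,0,0,0,0]
    - [0,0,0,0,0,0]
    - [0,0,0,0,0,0]
  jaw: 0
  squeeze: 35

```text
clock: 4.6
tcp_pos: [648.1, -137.6, 48.8]
orientation: [3.142, 0.0, 0.001]
ft_force: [1.4, 0.7, -0.1]
grip_width: 16.6
```

Call:
apply_moves:
  steps:
    - [0,0,-0.006,0,0,0]
    - [0,0,-0.01,0,0,0]
    - [0,0,-0.02,0,0,0]
    - [0,0,-0.03,0,0,0]
    - [0,0,-0.03,0,0,0]

```text
clock: 5.02
tcp_pos: [646.6, -137.2, 144.6]
orientation: [-3.141, 0.0, 0.005]
ft_force: [0.7, 0.3, -2.6]
grip_width: 16.8
```

Call:
apply_moves:
  steps:
    - [0,0,-0.03,0,0,0]
    - [0,0,-0.03,0,0,0]
    - [0,0,-0.02,0,0,0]
    - [0,0,0,0,0,0]
    - [0,0,0,0,0,0]

```text
clock: 5.43
tcp_pos: [648.4, -137.7, 226.5]
orientation: [3.141, 0.0, 0.005]
ft_force: [0.1, -0.5, -2.3]
grip_width: 16.8
```

```bash
python3 - <<'E'
from h import *
f=grab('wrist'); cv2.imwrite('pics/w4.png',f['color']); 
s=f['s'];print(s['tcp_pos'],s['orientation'],s['ft_force'],s['wrist_torque'],s['grip_width'])
f=grab('side');cv2.imwrite('pics/s4.png',cv2.resize(f['color'],(800,600),interpolation=cv2.INTER_CUBIC))
E
```

```text
[ 648.42448069 -137.74423784  226.45312495] [3.14052197e+00 8.69739997e-05 4.78935193e-03] [ 0.0995238  -0.47223046 -2.349426  ] [ 0.01696535 -0.0175802  -0.00566555] 16.799713954562172
```

View pics/w4.png

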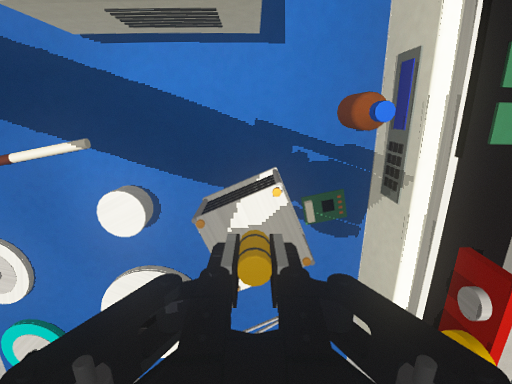

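View pics/s4.png

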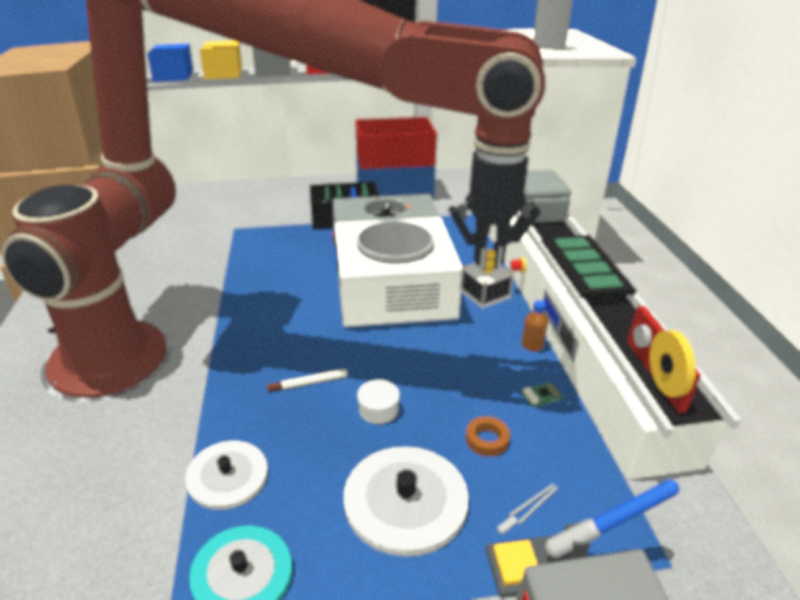

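Call:
apply_moves:
  steps:
    - [-0.006,-0.015,0,0,0,0]
    - [-0.0104,-0.027,0,0,0,0]
    - [-0.0104,-0.027,0,0,0,0]
    - [-0.0104,-0.027,0,0,0,0]
    - [-0.0104,-0.027,0,0,0,0]

```text
clock: 5.95
tcp_pos: [598.0, -12.7, 221.6]
orientation: [-3.14, 0.0, 0.007]
ft_force: [0.5, -0.2, -3.0]
grip_width: 16.7
```

Call:
apply_moves:
  steps:
    - [-0.0104,-0.027,0,0,0,0]
    - [-0.0104,-0.027,0,0,0,0]
    - [-0.0104,-0.027,0,0,0,0]
    - [-0.0104,-0.027,0,0,0,0]
    - [-0.0104,-0.027,0,0,0,0]

```text
clock: 6.37
tcp_pos: [545.8, 122.1, 221.9]
orientation: [3.141, 0.0, -0.007]
ft_force: [-0.0, -0.1, -2.0]
grip_width: 16.6
```

Call:
apply_moves:
  steps:
    - [-0.003,-0.011,0,0,0,0]
    - [0,0,0,0,0,0]
    - [0,0,0,0,0,0]

```text
clock: 6.62
tcp_pos: [544.2, 131.8, 223.0]
orientation: [3.141, 0.002, -0.004]
ft_force: [-0.3, -0.6, -2.9]
grip_width: 17.0
```

```bash
python3 - <<'E'
from h import *
f=grab('wrist'); cv2.imwrite('pics/w5.png',cv2.resize(f['color'],(800,600),interpolation=cv2.INTER_CUBIC));np.save('pics/w5.npy',f,allow_pickle=True) 
s=f['s'];print(s['tcp_pos'],s['orientation'],s['ft_force'],s['wrist_torque'],s['grip_width'])
X=points(f); z=X[...,2]; x=X[...,0]; y=X[...,1]
t=(np.hypot(x-s['tcp_pos'][0],y-s['tcp_pos'][1])<45)&(np.abs(z-(s['tcp_pos'][2]-6.8))<6); q=X[t]
A=np.c_[q[:,:2]-q[:,:2].mean(0),np.ones(len(q))]; p=np.linalg.lstsq(A,q[:,2],rcond=None)[0]; print('plate tilt',p,len(q))
E
```

```text
[544.2430872  131.78877364 222.97017373] [ 3.14067872e+00  2.37633172e-03 -3.89992008e-03] [-0.33846049 -0.62978031 -2.92566035] [-0.05037466 -0.01347153 -0.00037618] 17.010095790401756
plate tilt [ 1.47703376e-03 -6.68932153e-03  2.16195839e+02] 4371
```

View pics/w5.png

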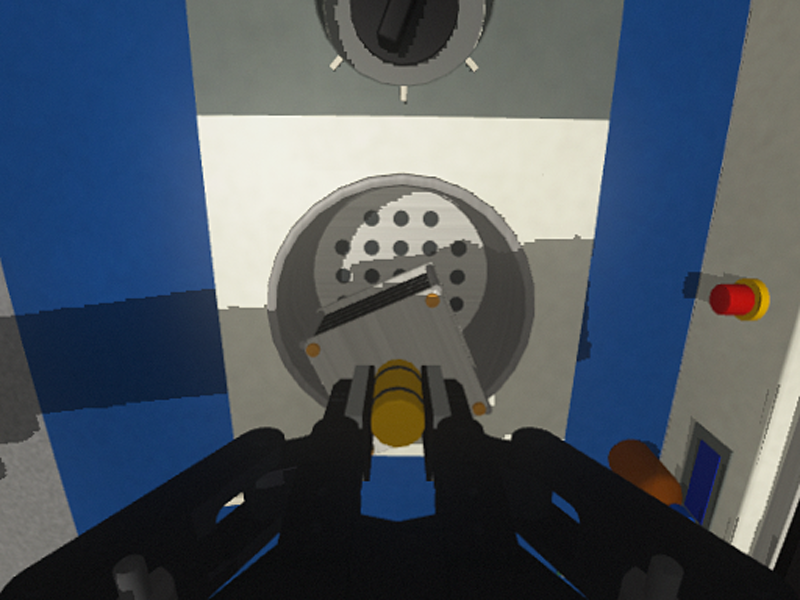

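Call:
apply_moves:
  steps:
    - [0.0018,0.0003,0.01,0,0,0]
    - [0,0,0.025,0,0,0]
    - [0,0,0.025,0,0,0]
    - [0,0,0.025,0,0,0]
    - [0,0,0.015,0,0,0]

```text
clock: 7.08
tcp_pos: [545.5, 129.6, 120.2]
orientation: [3.141, -0.003, -0.008]
ft_force: [-0.6, -0.4, -3.3]
grip_width: 16.4
```

Call:
apply_moves:
  steps:
    - [0,0,0,0,0,0]
    - [0,0,0,0,0,0]

```text
clock: 7.25
tcp_pos: [546.4, 130.1, 122.9]
orientation: [3.141, -0.002, -0.005]
ft_force: [1.1, -0.2, -1.7]
grip_width: 16.7
```

Call:
apply_moves:
  steps:
    - [0,-0.001,0.008,0,0,0]
    - [0,0,0.008,0,0,0]
    - [0,0,0.006,0,0,0]
    - [0,0,0.003,0,0,0]
    - [0,0,0,0,0,0]

```text
clock: 7.67
tcp_pos: [546.5, 132.1, 98.7]
orientation: [3.141, 0.0, -0.002]
ft_force: [-0.0, -0.8, -2.9]
grip_width: 17.1
```

Call:
apply_moves:
  steps:
    - [0,0,0,0,0,0]

```text
clock: 7.75
tcp_pos: [547.0, 132.2, 99.6]
orientation: [3.142, 0.0, -0.0]
ft_force: [0.1, 0.2, -1.9]
grip_width: 16.6
```

Call:
apply_moves:
  steps:
    - [0,0,0,0,0,0]

```text
clock: 7.83
tcp_pos: [547.4, 132.2, 100.0]
orientation: [-3.142, -0.0, -0.001]
ft_force: [0.7, -0.5, -2.1]
grip_width: 16.7
```

Call:
apply_moves:
  steps:
    - [0,0,0.0015,0,0,0]
    - [0,0,0,0,0,0]

```text
clock: 8.0
tcp_pos: [547.2, 132.2, 98.3]
orientation: [-3.142, -0.0, -0.001]
ft_force: [-0.9, 0.2, -2.4]
grip_width: 16.7
```

Call:
apply_moves:
  steps:
    - [0,0,0.0015,0,0,0]
    - [0,0,0.0015,0,0,0]
    - [0,0,0.0015,0,0,0]
    - [0,0,0,0,0,0]

```text
clock: 8.33
tcp_pos: [546.7, 132.1, 93.1]
orientation: [3.142, -0.0, -0.001]
ft_force: [-0.1, 0.7, -2.3]
grip_width: 16.7
```

Call:
apply_moves:
  steps:
    - [0,0,0.0008,0,0,0]
    - [0,0,0,0,0,0]

```text
clock: 8.5
tcp_pos: [547.0, 132.1, 92.6]
orientation: [3.142, 0.0, -0.0]
ft_force: [-0.1, -0.1, -2.0]
grip_width: 16.6
```

Call:
apply_moves:
  steps:
    - [0,0,0.0006,0,0,0]
    - [0,0,0,0,0,0]

```text
clock: 8.67
tcp_pos: [547.0, 132.1, 92.1]
orientation: [3.142, -0.0, -0.0]
ft_force: [-0.4, -0.1, -2.2]
grip_width: 16.9
```

Call:
apply_moves:
  steps:
    - [0,0,0.0006,0,0,0]
    - [0,0,0,0,0,0]

```text
clock: 8.83
tcp_pos: [547.0, 132.1, 91.5]
orientation: [3.142, -0.0, -0.0]
ft_force: [-0.2, 0.4, -1.7]
grip_width: 16.5
```

Call:
apply_moves:
  steps:
    - [0,0,0.0004,0,0,0]
    - [0,0,0,0,0,0]

```text
clock: 9.0
tcp_pos: [547.0, 132.1, 91.1]
orientation: [3.142, -0.0, -0.0]
ft_force: [0.1, 0.6, -2.5]
grip_width: 16.7
```

Call:
apply_moves:
  steps:
    - [0,0,0.0004,0,0,0]
    - [0,0,0,0,0,0]

```text
clock: 9.17
tcp_pos: [547.0, 132.1, 90.7]
orientation: [3.142, -0.0, -0.0]
ft_force: [-0.2, 0.3, -2.2]
grip_width: 16.6
```

Call:
apply_moves:
  steps:
    - [0,0,0.0004,0,0,0]
    - [0,0,0,0,0,0]

```text
clock: 9.33
tcp_pos: [547.0, 132.1, 90.3]
orientation: [3.142, -0.0, -0.0]
ft_force: [0.4, -0.2, -2.2]
grip_width: 16.7
```

Call:
apply_moves:
  steps:
    - [0,0,0.0005,0,0,0]
    - [0,0,0,0,0,0]

```text
clock: 9.5
tcp_pos: [547.0, 132.1, 89.8]
orientation: [3.142, -0.0, -0.0]
ft_force: [0.1, 0.6, -1.6]
grip_width: 16.6
```

Call:
apply_moves:
  steps:
    - [0,0,0.0004,0,0,0]
    - [0,0,0,0,0,0]

```text
clock: 9.67
tcp_pos: [547.1, 132.1, 89.5]
orientation: [3.142, -0.0, 0.0]
ft_force: [-0.9, 0.2, -2.9]
grip_width: 16.7
```

Call:
apply_moves:
  steps:
    - [0,0,0.0003,0,0,0]
    - [0,0,0,0,0,0]

```text
clock: 9.83
tcp_pos: [547.1, 132.1, 89.3]
orientation: [3.142, -0.0, 0.0]
ft_force: [-0.7, 0.3, -2.4]
grip_width: 16.8
```

Call:
apply_moves:
  steps:
    - [0,0,0.0004,0,0,0]
    - [0,0,0,0,0,0]

```text
clock: 10.0
tcp_pos: [547.2, 132.2, 89.1]
orientation: [-3.142, 0.0, -0.0]
ft_force: [-0.2, -0.8, -1.1]
grip_width: 17.0
```

Call:
apply_moves:
  steps:
    - [0,0,0.0004,0,0,0]
    - [0,0,0,0,0,0]

```text
clock: 10.17
tcp_pos: [547.2, 132.2, 88.7]
orientation: [-3.142, -0.0, -0.001]
ft_force: [-0.3, 0.5, 0.9]
grip_width: 16.8
```

Call:
apply_moves:
  steps:
    - [0,0,0.0004,0,0,0]
    - [0,0,0,0,0,0]

```text
clock: 10.33
tcp_pos: [547.3, 132.2, 88.4]
orientation: [-3.141, -0.0, -0.001]
ft_force: [-1.5, 0.6, 1.1]
grip_width: 16.4
```

Contact came at TCP z ≈ 89, and the weight is now carried (about 0 to +1 N). I'll ease off 0.2 mm, check, and let go.

Call:
apply_moves:
  steps:
    - [0,0,-0.0002,0,0,0]
    - [0,0,0,0,0,0]

```text
clock: 10.5
tcp_pos: [547.3, 132.2, 88.5]
orientation: [-3.142, 0.0, -0.001]
ft_force: [-0.6, 0.0, 1.9]
grip_width: 16.9
```

Call:
apply_moves:
  steps:
    - [0,0,0,0,0,0]

```text
clock: 10.58
tcp_pos: [547.3, 132.2, 88.4]
orientation: [-3.142, -0.0, -0.001]
ft_force: [-0.9, 1.4, 0.2]
grip_width: 16.5
```

Call:
apply_moves:
  steps:
    - [0,0,0,0,0,0]
    - [0,0,0,0,0,0]
    - [0,0,0,0,0,0]
    - [0,0,0,0,0,0]
  jaw: 0.4

```text
clock: 10.92
tcp_pos: [547.0, 132.1, 88.1]
orientation: [3.142, 0.0, 0.0]
ft_force: [0.7, 0.0, -0.2]
grip_width: 33.9
```

```bash
python3 - <<'E'
from h import *
f=grab('wrist'); cv2.imwrite('pics/w6.png',f['color'])
s=f['s'];print(s['tcp_pos'],s['orientation'],s['ft_force'],s['grip_width'])
E
```

```text
[547.03591908 132.11015937  88.09137847] [3.14156088e+00 1.13191095e-06 2.31393727e-05] [ 0.72528809  0.02524111 -0.18637833] 33.92101596077164
```

View pics/w6.png

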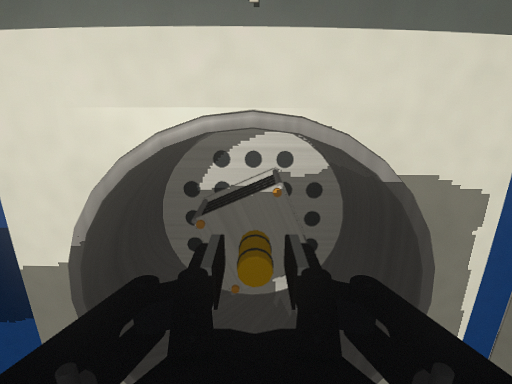

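The knob (255,260) is free between the open pads and the carrier stands on the rack. I'll go straight up.

Call:
apply_moves:
  steps:
    - [0,0,-0.006,0,0,0]
    - [0,0,-0.012,0,0,0]
    - [0,0,-0.025,0,0,0]
    - [0,0,-0.035,0,0,0]
    - [0,0,-0.035,0,0,0]

```text
clock: 11.38
tcp_pos: [546.4, 132.1, 202.7]
orientation: [3.141, 0.0, -0.002]
ft_force: [0.5, 0.6, 0.6]
grip_width: 34.3
```

Call:
apply_moves:
  steps:
    - [-0.0035,0.035,-0.01,0,0,0]
    - [-0.0041,0.0385,0,0,0,0]
    - [-0.0041,0.0385,0,0,0,0]
    - [-0.0041,0.0385,0,0,0,0]
    - [-0.0041,0.0385,0,0,0,0]
  jaw: 0.6

```text
clock: 11.8
tcp_pos: [527.1, -58.5, 213.1]
orientation: [3.141, 0.001, 0.004]
ft_force: [0.3, -0.5, 0.4]
grip_width: 51.1
```

Call:
apply_moves:
  steps:
    - [-0.0041,0.0385,0,0,0,0]
    - [-0.0041,0.0385,0,0,0,0]
    - [-0.0041,0.0385,0,0,0,0]
    - [-0.0041,0.0385,0,0,0,0]
    - [-0.0041,0.0385,0,0,0,0]

```text
clock: 12.22
tcp_pos: [506.4, -251.4, 212.9]
orientation: [3.14, -0.0, 0.003]
ft_force: [-0.0, 0.7, 0.8]
grip_width: 51.4
```

Call:
apply_moves:
  steps:
    - [-0.0041,0.0385,0,0,0,0]
    - [-0.0041,0.0385,0,0,0,0]
    - [-0.0041,0.0385,0,0,0,0]
    - [0,0,0,0,0,0]

```text
clock: 12.55
tcp_pos: [493.1, -371.0, 212.7]
orientation: [3.138, -0.009, 0.001]
ft_force: [-1.4, 0.2, 0.4]
grip_width: 51.0
```

```bash
python3 - <<'E'
from h import *
f=grab('wrist'); cv2.imwrite('pics/w7.png',cv2.resize(f['color'],(800,600),interpolation=cv2.INTER_CUBIC)); np.save('pics/w7.npy',f,allow_pickle=True)
s=f['s'];print(s['tcp_pos'],s['orientation'],s['ft_force'],s['grip_width'])
X=points(f); z=X[...,2]; x=X[...,0]; y=X[...,1]; c=f['color'].astype(int)
n=np.hypot(x-493,y+369)<25
t=n&(z>49)&(z<58); q=X[t]; print('knob top',t.sum(),np.median(q[:,2]),cv2.minEnclosingCircle(q[:,:2].astype(np.float32)))
t=(np.hypot(x-493,y+369)<95)&(z>8)&(z<22); q=X[t]; print('lid',t.sum(),np.median(q[:,2]),cv2.minEnclosingCircle(q[:,:2].astype(np.float32)))
g=grab('scene'); cv2.imwrite('pics/sc7.png',cv2.resize(g['color'],(800,600),interpolation=cv2.INTER_CUBIC))
E
```

```text
[ 493.08391337 -371.00204149  212.70441061] [ 3.13758953e+00 -9.13503848e-03  1.15934406e-03] [-1.35610156  0.17163029  0.37069167] 50.97685487974623
knob top 455 52.686623581069 ((491.3641662597656, -370.5179443359375), 13.940174102783203)
lid 13116 17.195637485042113 ((491.3792419433594, -370.5144958496094), 84.24156188964844)
```

View pics/w7.png

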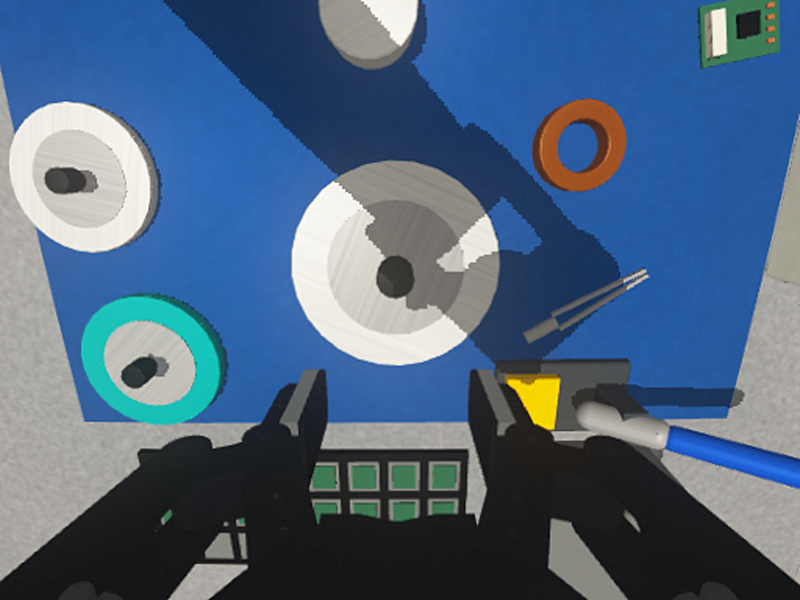

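View pics/sc7.png

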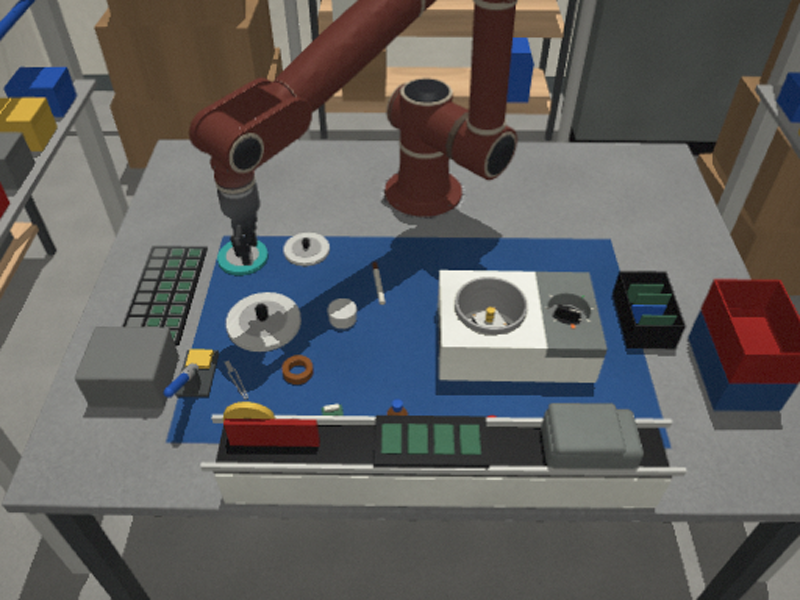

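The lid's black knob is at (395,277), with the lid centred at (491.4, -370.5). In the scene view the carrier stands upright in the chamber. I'll descend in two stages.

Call:
apply_moves:
  steps:
    - [-0.0015,-0.0005,0.025,0,0,0]
    - [0,0,0.035,0,0,0]
    - [0,0,0.035,0,0,0]
    - [0,0,0.025,0,0,0]
    - [0,0,0.01,0,0,0]

```text
clock: 13.07
tcp_pos: [491.1, -360.7, 76.9]
orientation: [-3.136, -0.003, 0.008]
ft_force: [-0.5, 1.0, -1.5]
grip_width: 51.1
```

Call:
apply_moves:
  steps:
    - [0,0,0,0,0,0]
    - [0,0,0,0,0,0]

```text
clock: 13.23
tcp_pos: [493.6, -363.9, 82.4]
orientation: [3.141, 0.002, 0.001]
ft_force: [-0.6, -0.2, 0.2]
grip_width: 51.4
```

Call:
apply_moves:
  steps:
    - [-0.0022,0.0066,0.005,0,0,0]
    - [0,0,0.015,0,0,0]
    - [0,0,0.018,0,0,0]
    - [0,0,0.012,0,0,0]
    - [0,0,0.004,0,0,0]
  jaw: 0.55

```text
clock: 13.65
tcp_pos: [490.3, -371.0, 26.5]
orientation: [-3.141, 0.0, 0.001]
ft_force: [-0.1, 0.5, -0.7]
grip_width: 47.2
```

Call:
apply_moves:
  steps:
    - [0,0,0,0,0,0]
    - [0,0,0,0,0,0]

```text
clock: 13.82
tcp_pos: [491.1, -371.6, 28.1]
orientation: [3.141, -0.0, 0.001]
ft_force: [-0.4, 0.5, 0.1]
grip_width: 46.9
```

Call:
apply_moves:
  steps:
    - [0.0003,-0.0011,0.002,0,0,0]
    - [0,0,0.002,0,0,0]
    - [0,0,0,0,0,0]

```text
clock: 14.07
tcp_pos: [491.2, -370.0, 23.6]
orientation: [3.141, 0.0, 0.001]
ft_force: [0.3, -0.9, -0.7]
grip_width: 47.1
```

Call:
apply_moves:
  steps:
    - [0,0,0,0,0,0]
    - [0,0,0,0,0,0]
    - [0,0,0,0,0,0]
    - [0,0,0,0,0,0]
  jaw: 0
  squeeze: 60

```text
clock: 14.4
tcp_pos: [491.3, -370.1, 23.8]
orientation: [3.141, -0.0, 0.001]
ft_force: [-0.4, 0.4, 2.5]
grip_width: 26.2
```

Call:
apply_moves:
  steps:
    - [0,0,-0.006,0,0,0]
    - [0,0,-0.01,0,0,0]
    - [0,0,-0.02,0,0,0]
    - [0,0,-0.03,0,0,0]
    - [0,0,-0.035,0,0,0]

```text
clock: 14.82
tcp_pos: [489.2, -368.3, 122.6]
orientation: [-3.137, 0.0, 0.007]
ft_force: [0.5, -0.3, -4.0]
grip_width: 26.0
```

Call:
apply_moves:
  steps:
    - [0,0,-0.035,0,0,0]
    - [0,0,-0.035,0,0,0]
    - [0,0,-0.025,0,0,0]
    - [0,0,0,0,0,0]
    - [0,0,0,0,0,0]

```text
clock: 15.23
tcp_pos: [491.5, -370.4, 221.3]
orientation: [3.139, -0.0, 0.004]
ft_force: [0.3, -0.4, -5.0]
grip_width: 26.1
```

```bash
python3 - <<'E'
from h import *
f=grab('wrist'); cv2.imwrite('pics/w8.png',f['color'])
s=f['s'];print(s['tcp_pos'],s['orientation'],s['ft_force'],s['wrist_torque'],s['grip_width'])
X=points(f); z=X[...,2]; x=X[...,0]; y=X[...,1]; T=s['tcp_pos']
t=(np.hypot(x-T[0],y-T[1])<95)&(np.abs(z-(T[2]-7))<5); q=X[t]; print('lid',t.sum(),cv2.minEnclosingCircle(q[:,:2].astype(np.float32)))
A=np.c_[q[:,:2]-q[:,:2].mean(0),np.ones(len(q))]; p=np.linalg.lstsq(A,q[:,2],rcond=None)[0]; print('tilt',p)
E
```

```text
[ 491.46019229 -370.41703254  221.26621061] [ 3.13890974e+00 -3.79920887e-05  4.12578546e-03] [ 0.28373458 -0.39617587 -4.9863304 ] [ 0.06476458 -0.04364119 -0.00958244] 26.102428175379213
lid 40378 ((490.6566467285156, -370.3821716308594), 84.09610748291016)
tilt [ 1.71839581e-03 -5.68660311e-03  2.14528871e+02]
```

View pics/w8.png

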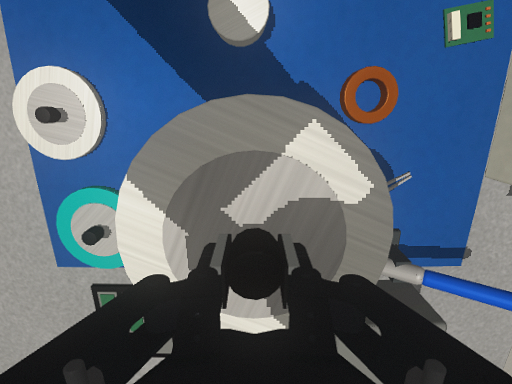

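Call:
apply_moves:
  steps:
    - [0.002,-0.018,0,0,0,0]
    - [0.0038,-0.034,0,0,0,0]
    - [0.0038,-0.034,0,0,0,0]
    - [0.0038,-0.034,0,0,0,0]
    - [0.0038,-0.034,0,0,0,0]

```text
clock: 15.7
tcp_pos: [506.4, -212.9, 215.4]
orientation: [-3.138, 0.001, 0.008]
ft_force: [0.6, 0.1, -3.5]
grip_width: 26.4
```

Call:
apply_moves:
  steps:
    - [0.0038,-0.034,0,0,0,0]
    - [0.0038,-0.034,0,0,0,0]
    - [0.0038,-0.034,0,0,0,0]
    - [0.0038,-0.034,0,0,0,0]
    - [0.0038,-0.034,0,0,0,0]

```text
clock: 16.12
tcp_pos: [525.1, -43.2, 215.6]
orientation: [-3.14, -0.0, 0.009]
ft_force: [0.1, 0.3, -3.4]
grip_width: 26.1
```

Call:
apply_moves:
  steps:
    - [0.0038,-0.034,0,0,0,0]
    - [0.0038,-0.034,0,0,0,0]
    - [0.0038,-0.034,0,0,0,0]
    - [0.0038,-0.034,0,0,0,0]
    - [0.0025,-0.02,0,0,0,0]

```text
clock: 16.53
tcp_pos: [542.5, 113.7, 215.6]
orientation: [-3.14, -0.004, 0.01]
ft_force: [-0.9, -1.5, -3.2]
grip_width: 25.9
```

Call:
apply_moves:
  steps:
    - [0,0,0,0,0,0]
    - [0,0,0,0,0,0]

```text
clock: 16.7
tcp_pos: [542.9, 111.4, 216.0]
orientation: [3.141, 0.004, -0.009]
ft_force: [-1.0, -1.1, -3.2]
grip_width: 26.2
```

Call:
apply_moves:
  steps:
    - [0.0017,-0.0101,0,0,0,0]
    - [0.0017,-0.0101,0,0,0,0]
    - [0,0,0,0,0,0]
    - [0,0,0,0,0,0]

```text
clock: 17.03
tcp_pos: [548.2, 130.3, 218.9]
orientation: [3.141, -0.0, -0.001]
ft_force: [-0.3, -0.3, -3.2]
grip_width: 26.2
```

```bash
python3 - <<'E'
from h import *
f=grab('wrist'); cv2.imwrite('pics/w9.png',f['color'])
s=f['s'];print(s['tcp_pos'],s['orientation'],s['ft_force'],s['wrist_torque'],s['grip_width'])
X=points(f); z=X[...,2]; x=X[...,0]; y=X[...,1]; T=s['tcp_pos']
t=(np.hypot(x-T[0],y-T[1])<95)&(np.abs(z-(T[2]-7))<5); q=X[t]; print('lid',t.sum(),cv2.minEnclosingCircle(q[:,:2].astype(np.float32)))
A=np.c_[q[:,:2]-q[:,:2].mean(0),np.ones(len(q))]; p=np.linalg.lstsq(A,q[:,2],rcond=None)[0]; print('tilt',p)
from scipy.optimize import least_squares
t=(z>112)&(z<124)&(np.hypot(x-547,y-296)<60)&(np.hypot(x-547,y-296)>35); q=X[t]; print(len(q))
g=grab('side'); cv2.imwrite('pics/s9.png',cv2.resize(g['color'],(800,600),interpolation=cv2.INTER_CUBIC)[100:400])
E
```

```text
[548.21194095 130.30023358 218.94130374] [ 3.14132178e+00 -1.06194060e-05 -8.33244942e-04] [-0.31069955 -0.33277143 -3.16488671] [-0.00460564 -0.03811906  0.02777599] 26.155549112358944
lid 40380 ((547.807373046875, 130.0687713623047), 83.89341735839844)
tilt [-1.50566651e-03 -3.60496751e-03  2.12283008e+02]
3987
```

View pics/w9.png

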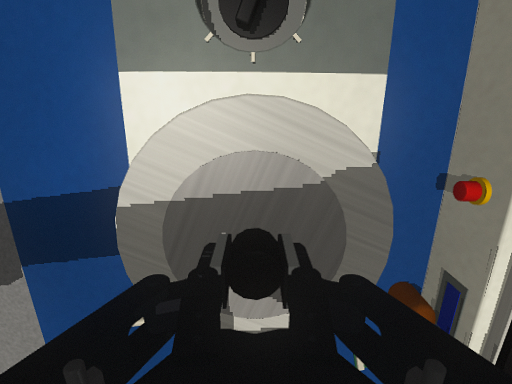

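View pics/s9.png

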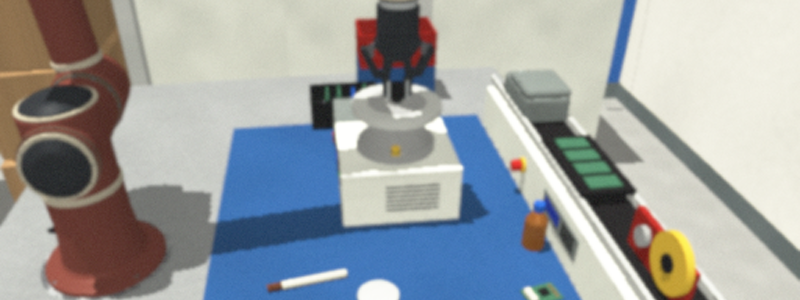

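Call:
apply_moves:
  steps:
    - [-0.0019,-0.0013,0.005,0,0,0]
    - [0,0,0.012,0,0,0]
    - [0,0,0.015,0,0,0]
    - [0,0,0.01,0,0,0]
    - [0,0,0.004,0,0,0]

```text
clock: 17.55
tcp_pos: [544.6, 131.3, 169.8]
orientation: [3.141, -0.001, -0.008]
ft_force: [-0.1, -0.0, -4.0]
grip_width: 25.6
```

Call:
apply_moves:
  steps:
    - [0,0,0,0,0,0]
    - [0,0,0,0,0,0]
    - [0,0,0,0,0,0]

```text
clock: 17.8
tcp_pos: [546.9, 131.6, 174.0]
orientation: [-3.141, 0.0, -0.002]
ft_force: [-0.5, 0.5, -3.1]
grip_width: 26.2
```

Call:
apply_moves:
  steps:
    - [-0.0005,0,0.003,0,0,0]
    - [0,0,0.004,0,0,0]
    - [0,0,0.004,0,0,0]
    - [0,0,0.003,0,0,0]
    - [0,0,0,0,0,0]

```text
clock: 18.22
tcp_pos: [545.2, 131.6, 158.0]
orientation: [3.141, 0.0, -0.003]
ft_force: [0.1, 0.3, -4.0]
grip_width: 26.5
```

Call:
apply_moves:
  steps:
    - [0,0,0.002,0,0,0]
    - [0,0,0.002,0,0,0]
    - [0,0,0.002,0,0,0]
    - [0,0,0,0,0,0]

```text
clock: 18.55
tcp_pos: [545.6, 131.6, 152.7]
orientation: [3.142, -0.0, -0.001]
ft_force: [0.2, 0.3, -3.9]
grip_width: 25.5
```

```bash
python3 - <<'E'
from h import *
g=grab('side'); cv2.imwrite('pics/s10.png',cv2.resize(g['color'][110:220,180:330],(800,586),interpolation=cv2.INTER_CUBIC))
g=grab('scene'); cv2.imwrite('pics/sc10.png',cv2.resize(g['color'][150:260,260:410],(800,586),interpolation=cv2.INTER_CUBIC))
s=g['s'];print(s['tcp_pos'],s['orientation'],s['ft_force'],s['wrist_torque'],s['grip_width'])
E
```

```text
[545.67058203 131.63718454 152.8815395 ] [ 3.14155900e+00 -5.94253143e-05 -8.97902023e-04] [ 0.34314484  0.12845681 -3.50692535] [-0.01888606  0.05882616  0.03822811] 26.27597834613097
```

View pics/s10.png

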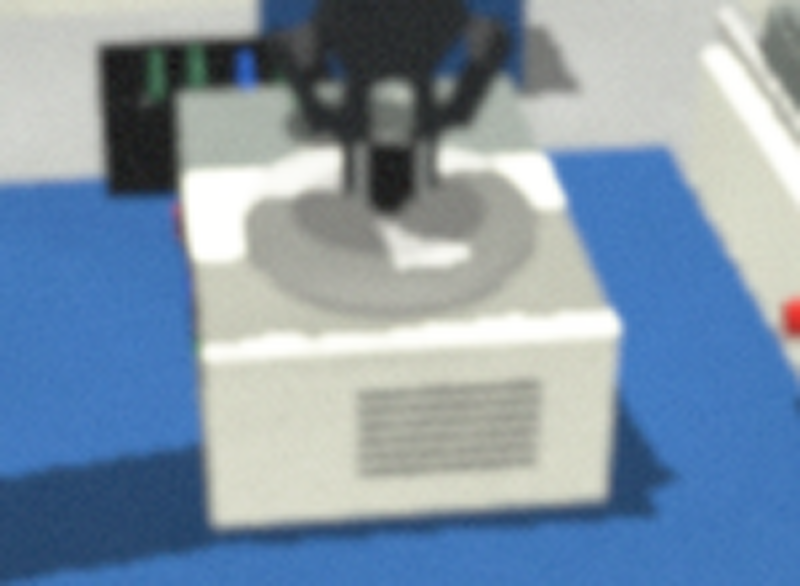

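View pics/sc10.png

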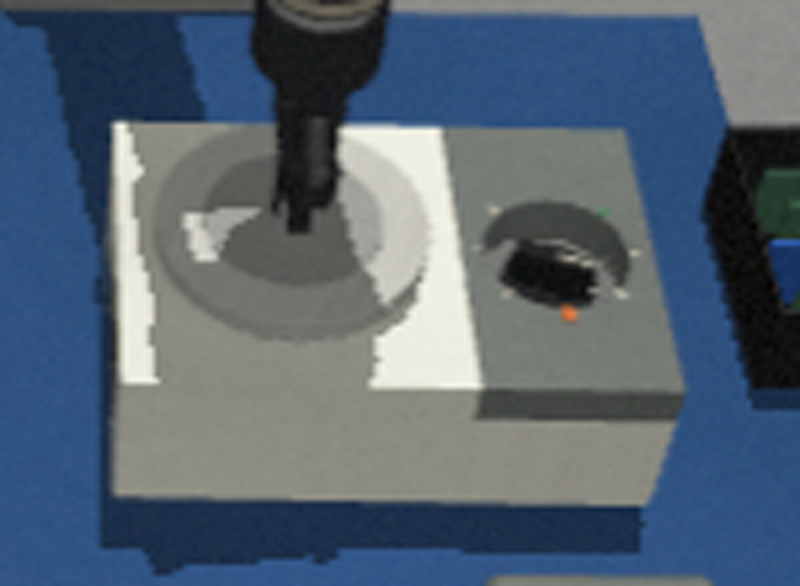

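The skirt is already round the collar (its edge near z 129) with no contact force. I'll lower it the last few millimetres.

Call:
apply_moves:
  steps:
    - [0.0004,0,0.0015,0,0,0]
    - [0,0,0.0012,0,0,0]
    - [0,0,0,0,0,0]

```text
clock: 18.9
tcp_pos: [546.1, 131.6, 150.2]
orientation: [3.142, 0.0, -0.001]
ft_force: [-0.6, -0.3, -3.1]
grip_width: 26.0
```

Call:
apply_moves:
  steps:
    - [0,0,0.0008,0,0,0]
    - [0,0,0,0,0,0]

```text
clock: 19.07
tcp_pos: [546.2, 131.6, 149.6]
orientation: [3.142, -0.0, -0.0]
ft_force: [-0.5, 0.4, -3.6]
grip_width: 25.9
```

Call:
apply_moves:
  steps:
    - [0,0,0.0006,0,0,0]
    - [0,0,0,0,0,0]

```text
clock: 19.23
tcp_pos: [546.2, 131.6, 149.0]
orientation: [3.142, 0.0, -0.0]
ft_force: [-0.2, 0.8, -3.0]
grip_width: 26.3
```

Call:
apply_moves:
  steps:
    - [0,0,0.0005,0,0,0]
    - [0,0,0,0,0,0]

```text
clock: 19.4
tcp_pos: [546.2, 131.6, 148.5]
orientation: [3.142, -0.0, -0.0]
ft_force: [-0.3, 0.7, -3.0]
grip_width: 26.2
```

Call:
apply_moves:
  steps:
    - [0,0,0.0005,0,0,0]
    - [0,0,0,0,0,0]

```text
clock: 19.57
tcp_pos: [546.2, 131.6, 148.0]
orientation: [3.142, 0.0, -0.0]
ft_force: [0.6, -0.6, -3.2]
grip_width: 26.2
```

Call:
apply_moves:
  steps:
    - [0,0,0.0004,0,0,0]
    - [0,0,0,0,0,0]

```text
clock: 19.73
tcp_pos: [546.3, 131.6, 147.8]
orientation: [-3.142, 0.0, -0.0]
ft_force: [-0.1, -0.2, -3.0]
grip_width: 26.0
```

Call:
apply_moves:
  steps:
    - [0,0,0.0004,0,0,0]
    - [0,0,0,0,0,0]

```text
clock: 19.9
tcp_pos: [546.4, 131.7, 147.8]
orientation: [-3.142, -0.0, -0.001]
ft_force: [-1.0, -0.5, -0.4]
grip_width: 26.3
```

Call:
apply_moves:
  steps:
    - [0,0,0.0002,0,0,0]
    - [0,0,0,0,0,0]

```text
clock: 20.07
tcp_pos: [546.4, 131.7, 147.7]
orientation: [3.142, 0.0, 0.001]
ft_force: [-2.9, -0.0, 1.6]
grip_width: 26.4
```

Call:
apply_moves:
  steps:
    - [0,0,0,0,0,0]
    - [0,0,0,0,0,0]
    - [0,0,0,0,0,0]
    - [0,0,0,0,0,0]
  jaw: 0.6

```text
clock: 20.4
tcp_pos: [546.5, 131.7, 147.3]
orientation: [-3.142, 0.0, -0.001]
ft_force: [-0.0, 0.2, -1.1]
grip_width: 51.4
```

Call:
apply_moves:
  steps:
    - [0,0,-0.006,0,0,0]
    - [0,0,-0.012,0,0,0]
    - [0,0,-0.025,0,0,0]
    - [0,0,-0.035,0,0,0]
    - [0,0,-0.025,0,0,0]

```text
clock: 20.82
tcp_pos: [546.8, 131.7, 253.9]
orientation: [-3.141, -0.0, -0.005]
ft_force: [0.6, 1.0, 1.4]
grip_width: 51.3
```

Call:
apply_moves:
  steps:
    - [0.0002,-0.026,0,0,0,0]
    - [0.0002,-0.036,0,0,0,0]
    - [0.0002,-0.036,0,0,0,0]
    - [0.0002,-0.036,0,0,0,0]
    - [0.0002,-0.03,0,0,0,0]
  jaw: 0.4

```text
clock: 21.23
tcp_pos: [547.3, 297.9, 251.9]
orientation: [-3.14, -0.001, -0.003]
ft_force: [-0.4, -0.1, 0.1]
grip_width: 34.0
```

Call:
apply_moves:
  steps:
    - [0,0,0.015,0,0,0.1]
    - [0,0,0.015,0,0,0.1]
    - [0,0,0.015,0,0,0.1]
    - [0,0,0.01,0,0,0.094]
    - [0,0,0,0,0,0]

```text
clock: 21.65
tcp_pos: [546.1, 295.4, 193.2]
orientation: [3.078, -0.616, -0.005]
ft_force: [-1.6, 0.2, -0.1]
grip_width: 34.0
```

```bash
cat > dial.py <<'E'
from h import *
import sys
def meas(tag):
    f=grab('wrist'); cv2.imwrite(f'pics/{tag}.png',cv2.resize(f['color'],(800,600),interpolation=cv2.INTER_CUBIC)); np.save(f'pics/{tag}.npy',f,allow_pickle=True)
    s=f['s'];print(s['tcp_pos'].round(1),s['orientation'].round(4),s['ft_force'].round(1),s['grip_width'])
    R=Rn.from_rotvec(s['orientation']).as_matrix(); print('yaw deg',np.degrees(np.arctan2(R[1,0],R[0,0])),'toolz',R[:,2].round(4))
    X=points(f); z=X[...,2]; x=X[...,0]; y=X[...,1]; c=f['color'].astype(int)
    d=np.hypot(x-547.5,y-296)
    t=(d<30)&(z>113)&(z<122); q=X[t][:,:2]; print('bar',t.sum(),cv2.minAreaRect(q.astype(np.float32)),np.median(z[t]))
    w=(d<30)&(c.min(-1)>130)&(z>112)&(z<122); q=X[w]; print('white',w.sum(),q.mean(0) if w.any() else None)
    if w.sum()>10:
        m=q[:,:2].mean(0);u,_,v=np.linalg.svd(q[:,:2]-m,full_matrices=False);v=v[0]*np.sign(v[0]@(m-[547.5,296.2]));print('pointer dir deg',np.degrees(np.arctan2(v[1],v[0])))
    o=(np.hypot(x-597,y-296)<25)&(c[...,2]>150)&(c[...,0]<100)&(c[...,1]<150); print('orange',o.sum(),X[o].mean(0))
    g=(np.hypot(x-510,y-330)<30)&(c[...,1]>c[...,2]+60); print('green',g.sum(),X[g].mean(0))
    t=(d<60)&(z<95.5)&(z>85);q=X[t][:,:2]
    if len(q): print('recess',cv2.minEnclosingCircle(q.astype(np.float32)))
    t=(np.hypot(x-546,y-131.5)<90)&(z>136)&(z<147);q=X[t]
    if len(q)>100:
        A=np.c_[q[:,:2]-[546,131.5],np.ones(len(q))]
        print('lid',np.median(q[:,2]),cv2.minEnclosingCircle(q[:,:2].astype(np.float32)),'tilt',np.linalg.lstsq(A,q[:,2],rcond=None)[0])
meas(sys.argv[1])
E
python3 dial.py w11
```

```text
[546.1 295.4 193.2] [ 3.0785 -0.6164 -0.0049] [-1.6  0.2 -0.1] 34.004679093737586
yaw deg -22.643968596375334 toolz [-0.0035 -0.0014 -1.    ]
bar 811 ((547.0579223632812, 296.10028076171875), (49.879783630371094, 11.544820785522461), 67.86966705322266) 118.20124385773988
white 97 [552.83887363 310.51447367 118.94441865]
pointer dir deg 67.0478109213462
orange 94 [597.39016694 295.68444669 120.71197033]
green 36 [512.71841595 331.05038655 120.91014034]
recess ((547.3568725585938, 303.13140869140625), 52.803794860839844)
lid 140.98320826045708 ((544.9898071289062, 140.21511840820312), 76.1903076171875) tilt [ 2.02299758e-03 -9.84842003e-03  1.41241979e+02]
```

View pics/w11.png

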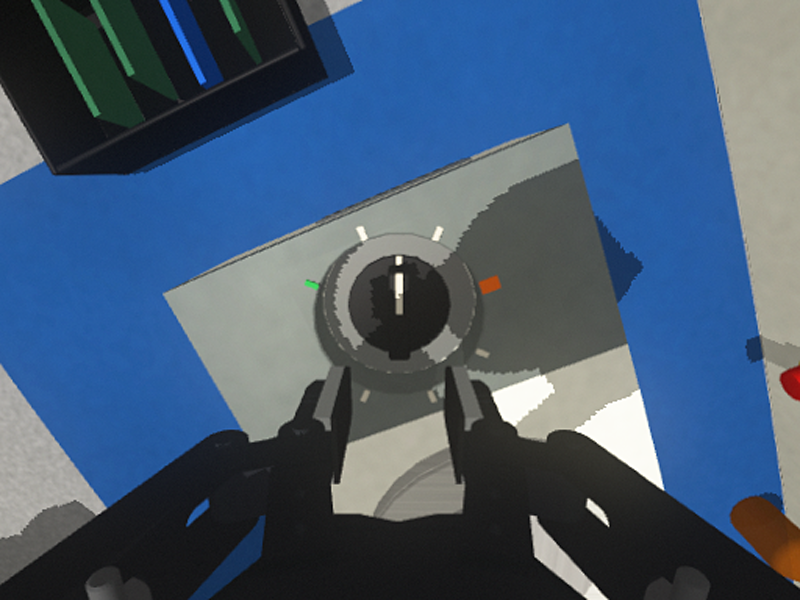

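The bar is centred between the pads with the pointer up at (399,290). The lid top reads z 141, which is seated, and level. I'll descend to just above the deck and then correct.

Call:
apply_moves:
  steps:
    - [0.0006,-0.001,0.008,0,0,0]
    - [0,0,0.018,0,0,0]
    - [0,0,0.018,0,0,0]
    - [0,0,0.012,0,0,0]
    - [0,0,0.004,0,0,0]
  jaw: 0.36

```text
clock: 22.12
tcp_pos: [547.4, 295.9, 133.2]
orientation: [3.08, -0.613, -0.004]
ft_force: [0.0, 0.8, -0.9]
grip_width: 31.0
```

Call:
apply_moves:
  steps:
    - [0,0,0,0,0,0]
    - [0,0,0,0,0,0]
    - [0,0,0,0,0,0]

```text
clock: 22.37
tcp_pos: [549.1, 296.7, 136.7]
orientation: [-3.08, 0.614, -0.003]
ft_force: [-0.1, 0.2, -0.1]
grip_width: 31.2
```

Call:
apply_moves:
  steps:
    - [-0.0016,0.0013,0.004,0,0,0]
    - [0,0,0.01,0,0,0]
    - [0,0,0.01,0,0,0]
    - [0,0,0.006,0,0,0]
    - [0,0,0.001,0,0,0]

```text
clock: 22.78
tcp_pos: [544.7, 295.1, 101.3]
orientation: [3.079, -0.614, -0.006]
ft_force: [-0.3, -0.6, -0.9]
grip_width: 30.4
```

Call:
apply_moves:
  steps:
    - [0,0,0,0,0,0]
    - [0,0,0,0,0,0]

```text
clock: 22.95
tcp_pos: [546.2, 295.7, 103.9]
orientation: [3.081, -0.615, -0.0]
ft_force: [0.9, 0.0, 0.3]
grip_width: 30.7
```

```bash
python3 dial.py w12
```

```text
[546.2 295.7 103.9] [ 3.0807e+00 -6.1490e-01 -4.0000e-04] [0.9 0.  0.3] 30.66073072098293
yaw deg -22.57475818942667 toolz [-3.e-04 -1.e-04 -1.e+00]
bar 2450 ((545.8284912109375, 299.0977783203125), (43.71154022216797, 45.0035400390625), 27.50806999206543) 118.17913576529902
white 196 [552.07850123 309.00767389 119.03019629]
pointer dir deg 67.70205325356129
orange 265 [597.27735797 295.74980145 120.87397774]
green 91 [512.54832958 331.08825602 120.68097618]
recess ((546.2576904296875, 303.3993835449219), 52.694705963134766)
```

View pics/w12.png

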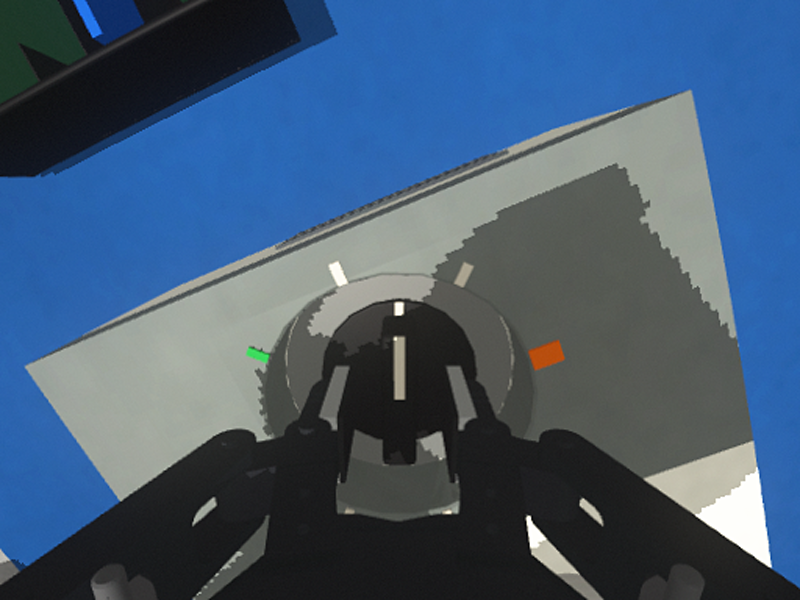

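Call:
apply_moves:
  steps:
    - [0.0008,-0.0008,0.0015,0,0,0]
    - [0,0,0.001,0,0,0]
    - [0,0,0,0,0,0]

```text
clock: 23.25
tcp_pos: [547.4, 296.2, 101.7]
orientation: [-3.081, 0.615, -0.0]
ft_force: [-0.0, 1.1, -0.1]
grip_width: 30.7
```

Call:
apply_moves:
  steps:
    - [0,0,0,0,0,0]
    - [0,0,0,0,0,0]
    - [0,0,0,0,0,0]
    - [0,0,0,0,0,0]
  jaw: 0
  squeeze: 60

```text
clock: 23.58
tcp_pos: [547.1, 296.3, 101.9]
orientation: [-3.081, 0.615, 0.0]
ft_force: [-2.8, -0.2, 2.9]
grip_width: 10.6
```

Call:
apply_moves:
  steps:
    - [0,0,0,0,0,0.06]
    - [0,0,0,0,0,0.08]
    - [0,0,0,0,0,0.08]
    - [0,0,0,0,0,0.08]
    - [0,0,0,0,0,0.08]

```text
clock: 24.0
tcp_pos: [546.9, 296.4, 101.9]
orientation: [2.907, -1.191, -0.001]
ft_force: [-2.9, 0.7, 2.9]
grip_width: 10.3
```

Call:
apply_moves:
  steps:
    - [0,0,0,0,0,0.08]
    - [0,0,0,0,0,0.08]
    - [0,0,0,0,0,0.08]
    - [0,0,0,0,0,0.08]
    - [0,0,0,0,0,0.08]

```text
clock: 24.42
tcp_pos: [546.8, 296.6, 101.9]
orientation: [2.613, -1.745, -0.002]
ft_force: [-3.2, 0.9, 2.5]
grip_width: 10.4
```

Call:
apply_moves:
  steps:
    - [0,0,0,0,0,0.08]
    - [0,0,0,0,0,0.08]
    - [0,0,0,0,0,0.08]
    - [0,0,0,0,0,0.08]
    - [0,0,0,0,0,0.067]

```text
clock: 24.83
tcp_pos: [546.8, 296.8, 101.9]
orientation: [2.229, -2.214, -0.002]
ft_force: [-3.1, 1.5, 2.5]
grip_width: 10.4
```

Call:
apply_moves:
  steps:
    - [0,0,0,0,0,0]
    - [0,0,0,0,0,0]

```text
clock: 25.0
tcp_pos: [546.8, 296.8, 101.9]
orientation: [-2.234, 2.209, 0.002]
ft_force: [-3.6, 3.0, 3.9]
grip_width: 10.6
```

```bash
python3 dial.py w13; python3 -c "
from h import *
s=ctrl.read_state();print(s['wrist_torque'],s['qpos'])"
```

```text
[546.8 296.8 101.9] [-2.2341  2.2087  0.0023] [-3.6  3.   3.9] 10.56062292006705
yaw deg -89.34471896379131 toolz [-0.001  0.001 -1.   ]
bar 2279 ((548.515625, 293.802001953125), (47.941162109375, 34.55372619628906), 25.0449275970459) 118.22764328354916
white 0 None
orange 38 [599.93113053 295.74565819 120.89247653]
green 0 [nan nan nan]
recess ((545.91748046875, 296.0986328125), 45.164798736572266)
lid 140.73930238921452 ((545.6408081054688, 174.838623046875), 61.66254806518555) tilt [-4.18234091e-03 -2.76790883e-02  1.42365328e+02]
[ 0.36907671  0.86850084 -0.07664176] [3.77059030e-01 1.56513493e-01 1.72536765e+00 1.40413368e-03
 1.26029727e+00 1.93612199e+00]dial.py:14: RuntimeWarning: Mean of empty slice.
  g=(np.hypot(x-510,y-330)<30)&(c[...,1]>c[...,2]+60); print('green',g.sum(),X[g].mean(0))
  ret = um.true_divide(
```

View pics/w13.png

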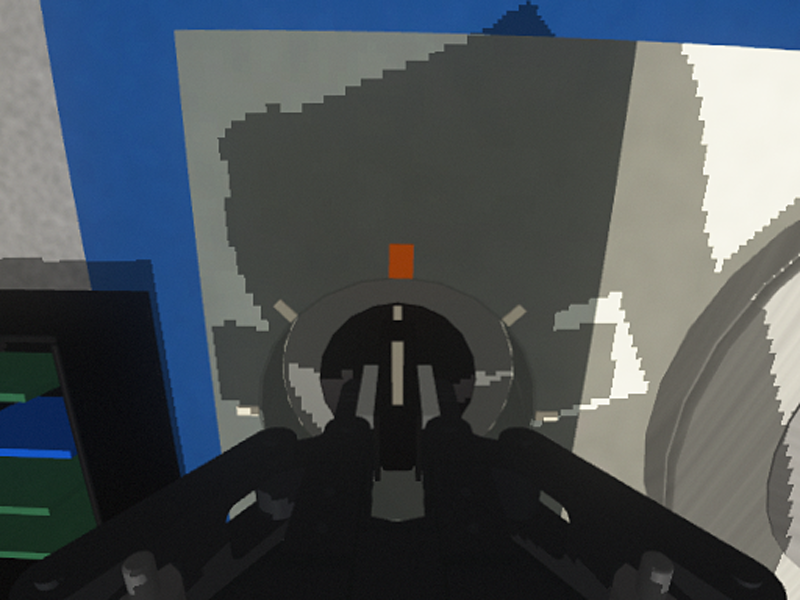

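Call:
apply_moves:
  steps:
    - [0,0,0,0,0,0.02]
    - [0,0,0,0,0,0]
    - [0,0,0,0,0,0]

```text
clock: 25.3
tcp_pos: [546.8, 296.8, 101.9]
orientation: [2.212, -2.231, -0.002]
ft_force: [-4.0, 2.1, 4.8]
grip_width: 10.2
```

Call:
apply_moves:
  steps:
    - [0,0,0,0,0,0]
    - [0,0,0,0,0,0]
    - [0,0,0,0,0,0]
  jaw: 0.36

```text
clock: 25.55
tcp_pos: [547.6, 295.8, 101.3]
orientation: [-2.21, 2.232, -0.001]
ft_force: [-0.5, 0.5, -0.6]
grip_width: 30.8
```

Call:
apply_moves:
  steps:
    - [0,0,-0.006,0,0,0]
    - [0,0,-0.012,0,0,0]
    - [0,0,-0.025,0,0,0]
    - [0,0,-0.03,0,0,0]
    - [0,0,-0.03,0,0,0]

```text
clock: 25.97
tcp_pos: [547.2, 295.9, 206.3]
orientation: [2.21, -2.233, 0.0]
ft_force: [0.1, -0.2, 0.6]
grip_width: 30.7
```

Call:
apply_moves:
  steps:
    - [0,0,-0.02,0,0,0]
    - [0,0,0,0,0,0]
    - [0,0,0,0,0,0]

```text
clock: 26.22
tcp_pos: [548.5, 296.5, 227.9]
orientation: [-2.207, 2.229, -0.004]
ft_force: [-0.1, -0.5, -0.9]
grip_width: 30.7
```

```bash
sed -i 's/c.min(-1)>130/c.min(-1)>75/; s/c\[...,2\]>150)/c[...,2]>110)/' dial.py; python3 -W ignore dial.py w14; python3 - <<'E'
from h import *
g=grab('scene'); cv2.imwrite('pics/sc14.png',cv2.resize(g['color'],(800,600),interpolation=cv2.INTER_CUBIC))
E
```

```text
[548.5 296.5 227.9] [-2.2067  2.2292 -0.0036] [-0.1 -0.5 -0.9] 30.70570478846334
yaw deg -90.58284761244374 toolz [ 0.0051  0.0018 -1.    ]
bar 600 ((547.068115234375, 296.0677185058594), (11.32919979095459, 49.995849609375), 89.69351196289062) 118.36886291612213
white 114 [556.17771327 295.72417325 118.82996623]
pointer dir deg 1.1492321384358053
orange 108 [596.72115501 295.64486139 120.04891471]
green 25 [512.87767011 330.94863866 120.84358581]
recess ((546.0528564453125, 295.75799560546875), 45.15995407104492)
lid 141.02849537193336 ((546.0875854492188, 131.30648803710938), 84.64861297607422) tilt [-1.57458353e-04 -1.25416191e-03  1.41033728e+02]
```

View pics/w14.png

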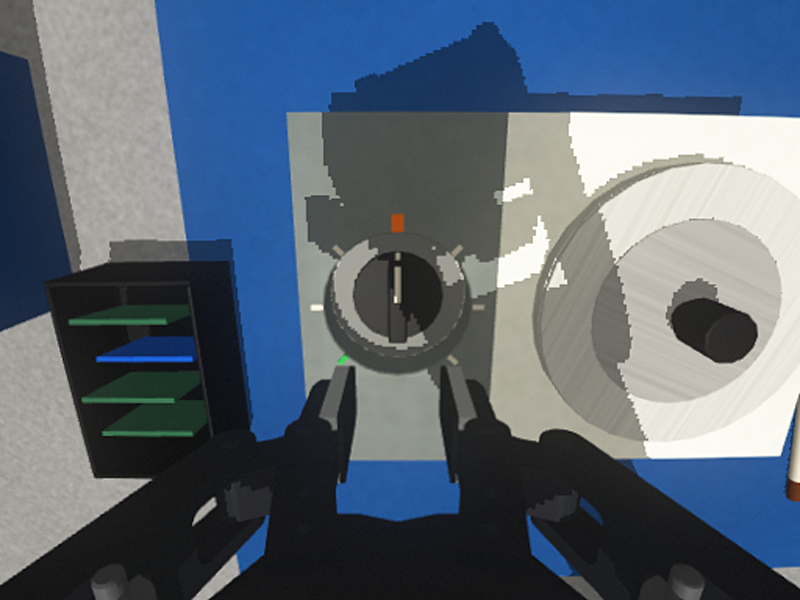

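View pics/sc14.png

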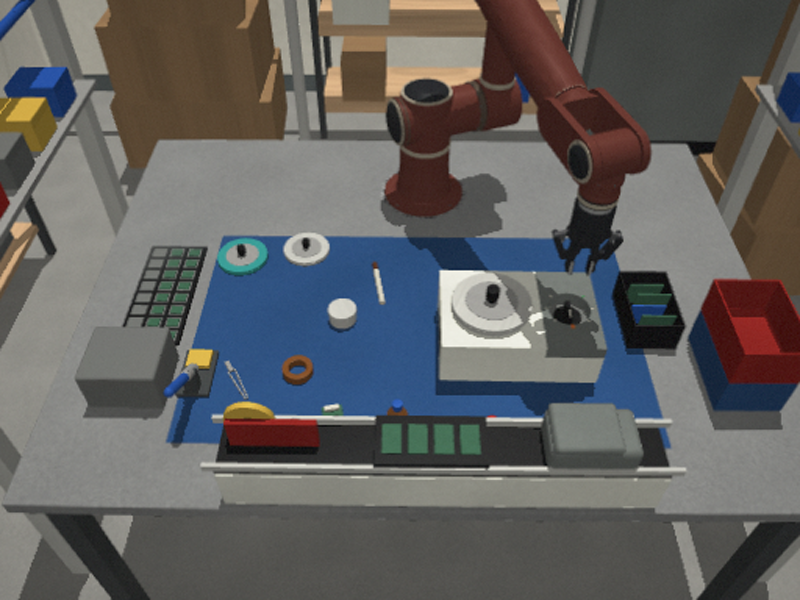

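The bar lies at -0.3° and the orange mark at about -0.4°. The lid is level and centred (top z 141.0, centre 546.1/131.3), the bystanders are where they were, and the gripper is clear. I'm handing in.

```bash
python3 -c "
from workcell import ctrl
print(ctrl.sign_off())"
```

```text
the job is handed in; nothing more can be done
None
```

The carrier is in the dryer, the lid is on and the dial is at the orange mark. I handed the job in at about 26 s; sign-off gave no verdict.

- **Carrier:** I lowered it level in steps of about 0.4 mm until the rack took its weight. The gripper pressed about 1 N net at most, one noisy reading showing 1.9 N, and I then let go. It stood upright in the chamber afterwards.
- **Lid:** I used the large white-rimmed lid. Its top reads z = 141.0 mm, as expected when seated. It is level and centred at (546.1, 131.3), within about 1 mm of the chamber axis.
- **Dial:** The bar stands at -0.3° against about -0.4° for the orange mark. A cruder fit to the shadowed white line gave +1.1°; I trusted the bar outline.
- **Rest of the bench:** The last scene picture shows the other items, including the other two lids, where they were. The gripper was clear of everything.

On fast moves the arm ended up to about 20 mm from the commanded position. I corrected each time before touching anything.

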